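Load the bread-drying tray and wind it in

ROBOT

A 7-joint arm with a two-finger parallel gripper is mounted at the origin on the work surface. World frame = base frame: x ahead of the robot, y to its left, z up, the work surface at z = 0. Lengths are in m, angles in rad, forces in N, time in s.
With the tool pointing down it reaches from about 0.4 to 0.925 m from the base axis. Payload 4.1 kg.
Tool frame: the origin (TCP) lies at the very end of the fingers, on their centre line; the grasp point (between the pads) lies bot.grip_depth behind it (bot.grip_depth is the distance from the TCP to the grasp point, in m); z points along the fingers, y is the line along which they close (so a half turn about z gives the same grasp; the last joint's range is limited). The gripper opens to 85 mm and grips with 20 to 120 N. Pads are 22 mm wide; open, the fingers measure 114 mm over their backs; the gripper's body (76 mm by 85 mm) begins 54 mm behind the grasp point. The pads swing forward as they close: fully open they stand 13 mm farther back than shut.
Start: joints at [-1.313, 0.398, 0.045, 1.537, -0.019, 1.207, -0.051], TCP at [0.227, 0.609, 0.231] pointing down, gripper open.
Joint ranges: [-2.82, 2.82], [-0.49, 2.23], [-1.37, 1.46], [0, 2.46], [-1.36, 4.5], [0.23, 2], [-2.94, 2.94]. Speed limits (rad/s): [2.57, 2.57, 3.14, 3.14, 3.14, 3.14, 3.14].

INTERFACE

Orientations are given as a rotation vector (axis times angle).
In Python, from plant import bot gives the robot as it stands.
- The arm moves only by the shell command python3 -m handwheel 'ROWS' [FORCE]. ROWS is JSON, a list of rows, each a list of 7 numbers: the shift along the tool's x, y, z normalised to -1 to 1, where 1 is 30 cm, then the turn, a rotation vector about the tool's x, y, z normalised to -1 to 1, where 1 is 360 degrees, then the gripper command: -1 is shut, 1 is fully open, values between are in proportion. A call has exactly 5 rows; each row shifts and turns the commanded pose from where the row before left it, along the tool's axes as they then stand; what a row does not reach is not made up. A row lasts 1/10 s, in which the tool goes at most 50 mm and 8.59 degrees, less where a joint would pass 70% of its speed; a pose out of reach is approached as far as the arm can. A call with a number of a shift or a turn outside -1 to 1 is refused whole. A call with a gripper value outside its range is refused whole. The fingers move at their own pace and stop on an object; FORCE is the grip in N (left out, the last holds). Time passes only in rows, so rows that do not move let the fingers close, or fill a call up. It gives the time, the measured TCP pose, the force, the opening and the grip force at its end, in the units of the state.
- bot.read_state(): the state, without advancing time (a new reading comes with each control period).
- bot.grab_frame(name): name is "scene" or "top" or "wrist"; returns (picture, depth): 384x512x3 uint8, red, green, blue; 384x512 float32, m along the optical axis (not along the pixel's ray), 0 where there is no reading.
- bot.camera_info(name): a dict with "camera_matrix" (3x3 intrinsics, pixels), "cam_to_world" (4x4, takes a point from camera to world coordinates); the wrist camera has in their place "tool_from_camera" (4x4, takes a point from camera to tool coordinates, whose origin is the TCP and whose axes are the flange's). Camera axes: x right, y down, z forward; pixel columns grow to the right and rows downward; lengths in m; the calibration is good to about 2 mm. A picture is of the moment at which its call begins: read the wrist's pose just before it. camera_info takes no time and is no camera call.
- bot.job_done(): hands the job in; it is judged then, once.
The state is a dict: "clock": time; "joints": joint angles; "dq": joint speeds; "joint_efforts": joint torques, N m; "eef_pos": TCP position; "ee_rot": TCP orientation; "contact_force": force on the tool from outside, world axes, zero at the start; "moment": the same for the moment, N m; "gripper_width": finger opening in m; "grip_force": force on a finger pad.
Only numpy, scipy, OpenCV 4.12 (cv2) and the standard library are available. Lean on these libraries where they do the work, as an engineer would, in place of code of your own. Each camera call takes 0.05 s, during which the arm holds its last target. There are 200 camera calls.

TASK

Dry the bakery's leftovers: tip the crust lumps out of the pan into the tray's narrow compartment and stand the empty pan upright on the table again, and lay every stale roll in the wide compartment, down inside its walls. Once all is loaded, fit the loose crank right down on the square shaft and turn it clockwise until the tray is fully in the cabinet; then lift the crank off and lay it, knob up, back on its board. Leave the oil bottle, jar, mug and spatula where they are.

Things in the scene. Friction and masses are not known exactly. Their poses are not given: they have to be found in the camera images.
- tray (a joint): Aluminium tray of the low steel drying cabinet, in m: 0 to 0.021 at the start (tray drawn out towards the robot), 0.21 when fully in, where it stops and its steel front panel closes the cabinet's mouth. Driven only by the square shaft: 17.5 mm per radian turned clockwise seen from above (12 rad, nearly two turns, in all); it stays where it is left.
- winder (a joint): Turn of the square shaft in rad, growing clockwise seen from above; 0 to 1.2 at the start, 12 (a stop) with the tray fully in. Turning it takes about 1 to 3 N at the crank's knob.
- tray_wide (a point): Centre of the floor (22 mm above the table) of the tray's wide compartment, the left one seen from the robot: 170 mm (point x) by 200 mm (point y) inside, walls 40 mm high above the floor and 4 mm thick. x points into the cabinet, z up.
- tray_panel (a point): Middle of the upper edge of the tray's steel front panel (12 mm thick, 376 mm wide, upper edge 76 mm above the table), which moves with the tray. x points into the cabinet; the compartments' centres are 95 mm further that way. The low steel cabinet (240 mm deep, 380 mm wide, 140 mm high) has its face 217 mm beyond the panel when joint tray reads 0; its mouth reaches 78 mm above the table.
- tray_narrow (a point): Centre of the floor of the tray's narrow compartment, the right one: 170 mm (x) by 125 mm (y) inside, otherwise like the wide one; a 4 mm wall divides them.
- shaft (a point): Foot of the upright square steel shaft on the grey gearbox to the left of the tray: on its axis, at the shoulder (74 mm above the table; gearbox top at 70 mm, 90 mm square) on which the crank's hub comes to rest. The shaft is 20 mm square, its sides along this point's x and y; it stands 32 mm above the shoulder, then a 14 mm square lead-in nose 7 mm high. z up. It turns with the shaft.
- crank_hub (a point): Centre of the hub of the loose steel crank, half-way up: hub 43 mm square and 34 mm high with a 22.5 mm square hole right through, sides along x and y. From it a flat arm (18 mm wide, 12 mm thick, level with the hub's underside) runs along +x to the knob. z up; the underside is 17 mm below. Any of the four quarter-turns fits the shaft, with about 0.15 rad of play either way. Crank 0.3 kg.
- crank_knob (a point): Centre of the crank's upright round black knob, half-way up: 22 mm diameter, 50 mm high, standing on the arm's end, 70 mm from the hub's axis; its centre is 37 mm above the crank's underside. Fixed to the arm (it slips round in a light grip). Same axes as the hub.
- board_c (a point): Centre of the top (6 mm above the table) of the thin fixed wooden board on which the crank lies, 150 mm (x) by 240 mm (y).
- roll1_c (a point): Centre, half-way up, of a stale bread roll, hard, brown, rounded block 80 mm long (x), 46 mm wide (y), 40 mm high (z), 60 g, lying on the table; two to four are there.
- roll2_c (a point): Centre, half-way up, of a stale bread roll, hard, brown, rounded block 80 mm long (x), 46 mm wide (y), 40 mm high (z), 60 g, lying on the table; two to four are there.
- roll3_c (a point): Centre, half-way up, of a stale bread roll, hard, brown, rounded block 80 mm long (x), 46 mm wide (y), 40 mm high (z), 60 g, lying on the table; two to four are there.
- roll4_c (a point): Centre, half-way up, of a stale bread roll, hard, brown, rounded block 80 mm long (x), 46 mm wide (y), 40 mm high (z), 60 g, lying on the table; two to four are there.
- pan_c (a point): Centre of the small aluminium pan on its axis, 32 mm above its underside: 102 mm diameter at the foot, 116 mm at the rim, 64 mm high, wall 3 mm, floor 4 mm; z towards the mouth. 0.22 kg. It holds the four lumps at the start.
- pan_handle (a point): Point in the middle of the pan's straight flat handle where to grip it: 100 mm from the pan's axis, 45 mm above the pan's underside. The handle runs along y from 54 to 159 mm from the axis, 12 mm thick (x), 22 mm high (z).
- lump1_c (a point): Centre of a hard knobbly lump of dry crust, about 36 mm long and 30 mm thick (it rolls), 15 g; in the pan at the start.
- lump2_c (a point): Centre of a hard knobbly lump of dry crust, about 36 mm long and 30 mm thick (it rolls), 15 g; in the pan at the start.
- lump3_c (a point): Centre of a hard knobbly lump of dry crust, about 36 mm long and 30 mm thick (it rolls), 15 g; in the pan at the start.
- lump4_c (a point): Centre of a hard knobbly lump of dry crust, about 36 mm long and 30 mm thick (it rolls), 15 g; in the pan at the start.
- oil: Bystander: amber oil bottle, 64 mm diameter, 190 mm high; origin at the centre of its underside.
- jar: Bystander: glass jar, 72 mm diameter, 100 mm high; origin at the centre of its underside.
- mug: Bystander: white mug, 76 mm diameter, 75 mm high; origin at the centre of its underside.
- scraper: Bystander: spatula 240 mm long lying flat along its x; origin at its middle, underneath.

How it is judged:
By the outcome, as a careful person would: the job done as asked, in the order asked, and still so for the second after the job is handed in, with the robot touching nothing.
Of roll1, roll2, roll3, roll4 only 2 to 4 are there at a start; the rules pass over those that are not, and their reading is None.
At some moment in a run one of roll1, roll2, roll3, roll4 may be knocked a few centimetres aside while the robot is not near it.
It also fails if it takes over 210 s, if anything falls off the work surface, if the arm or the gripper's body presses on something with over 40 N, if the wrist force passes 120 N, or if a joint passes its speed limit or range.

## Working session

There is one attempt and no reset: what is moved stays moved. The work goes in short steps, Python scripts to look and compute and a shell command to move; the robot and the scene stay as the last step left them, time stands still between calls to the robot, and variables do not carry over. Pictures are saved under pics/ and viewed, at most 14 in all, crops included, and the job is handed in when it is done.

```bash
ls; mkdir -p pics; cat > h.py <<'E'
from plant import bot
import numpy as np, cv2
from scipy.spatial.transform import Rotation as R
def cam(n):
    i=bot.camera_info(n); K=np.array(i["camera_matrix"])
    if n=="wrist":
        s=bot.read_state(); T=np.eye(4); T[:3,:3]=R.from_rotvec(s["ee_rot"]).as_matrix(); T[:3,3]=s["eef_pos"]
        return K,T@np.array(i["tool_from_camera"])
    return K,np.array(i["cam_to_world"])
def grab(n,f=None):
    K,T=cam(n); p,d=bot.grab_frame(n)
    if f: cv2.imwrite(f"pics/{f}.png",p[:,:,::-1]); np.savez(f"pics/{f}.npz",p=p,d=d,K=K,T=T)
    return p,d,K,T
def load(f):
    z=np.load(f"pics/{f}.npz"); return z["p"],z["d"],z["K"],z["T"]
def cloud(d,K,T):
    v,u=np.mgrid[:d.shape[0],:d.shape[1]]
    P=np.stack([(u-K[0,2])/K[0,0]*d,(v-K[1,2])/K[1,1]*d,d],-1)@T[:3,:3].T+T[:3,3]
    P[d==0]=np.nan
    return P
def ray(u,v,z,K,T):
    r=T[:3,:3]@np.array([(u-K[0,2])/K[0,0],(v-K[1,2])/K[1,1],1]); return T[:3,3]+r*(z-T[2,3])/r[2]
def st():
    s=bot.read_state(); M=R.from_rotvec(s["ee_rot"]).as_matrix()
    print("t",round(s["clock"],2),"tcp",np.round(s["eef_pos"],4),"x",np.round(M[:,0],3),"y",np.round(M[:,1],3),"z",np.round(M[:,2],3),"q",np.round(s["joints"],2),"w",round(s["gripper_width"],4),"gf",s["grip_force"],"F",np.round(s["contact_force"],1))
    return s,M
def to(target,yaw=None):
    """print shift in tool axes (units of .3) to target and yaw turn to have tool y at angle yaw"""
    s,M=st(); d=M.T@(np.array(target)-s["eef_pos"]); print("shift/0.3",np.round(d/0.3,4))
E
python3 - <<'E'
from h import *
st(); print(bot.grip_depth)
for n in("scene","top","wrist"):
    p,d,K,T=grab(n,n+"0"); print(n,np.round(T,3).tolist(),K[0,0])
E
```

```text
pics
t 0.0 tcp [0.2268 0.6085 0.2302] x [-0.937  0.349 -0.   ] y [ 0.349  0.937 -0.002] z [-0.001 -0.002 -1.   ] q [-1.31  0.4   0.05  1.54 -0.02  1.21 -0.05] w 0.0856 gf 0.0 F [ 0.6 -0.2 -0.4]
0.0187
scene [[-0.498, 0.667, -0.554, 1.281], [0.867, 0.383, -0.318, 0.399], [0.0, -0.639, -0.769, 1.12], [0.0, 0.0, 0.0, 1.0]] 408.58963350027966
top [[-0.003, -0.981, 0.195, 0.288], [-1.0, 0.006, 0.013, -0.025], [-0.014, -0.195, -0.981, 1.377], [0.0, 0.0, 0.0, 1.0]] 432.0635486722704
wrist [[0.349, 0.894, 0.282, 0.156], [0.937, -0.332, -0.107, 0.635], [-0.002, 0.301, -0.954, 0.372], [0.0, 0.0, 0.0, 1.0]] 268.6184970284214
```

View pics/top0.png

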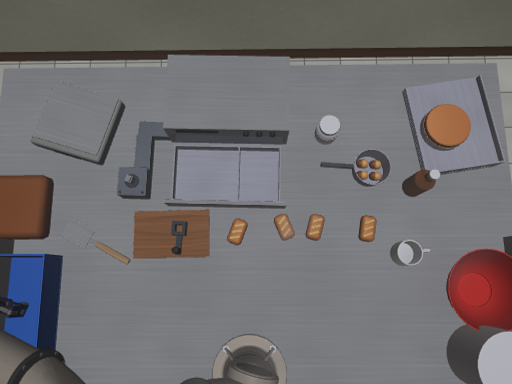

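View pics/scene0.png

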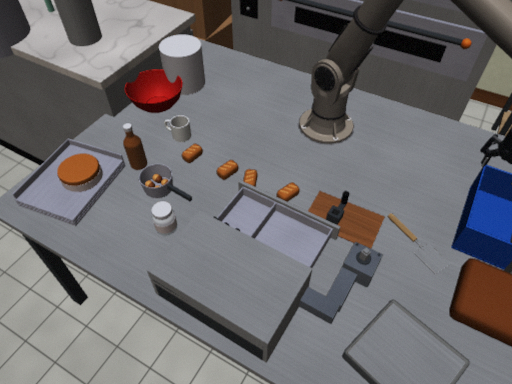

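```bash
cat >> h.py <<'E'
def blob(P,mask,zmin=0.01,zmax=0.3):
    """planar min-area rect of the masked cloud points"""
    q=P[mask&(P[...,2]>zmin)&(P[...,2]<zmax)]
    if len(q)<8: return None
    r=cv2.minAreaRect(q[:,:2].astype(np.float32)); 
    (cx,cy),(w,h),a=r
    if w<h: a+=90; w,h=h,w
    a=(a+90)%180-90
    return dict(c=np.round([cx,cy],4),med=np.round(np.median(q,0),4),L=round(w,4),W=round(h,4),ang=round(a,1),ztop=round(np.percentile(q[:,2],95),4),n=len(q))
E
python3 - <<'E'
from h import *
for cam_ in("top","scene"):
    p,d,K,T=load(cam_+"0"); P=cloud(d,K,T)
    hsv=cv2.cvtColor(p,cv2.COLOR_RGB2HSV)
    X,Y,Z=P[...,0],P[...,1],P[...,2]
    m=(hsv[...,1]>110)&(hsv[...,0]<25)&(Z>0.012)&(Z<0.06)&(X>.3)&(X<.55)&(Y>-.45)&(Y<.25)
    n,l,s,c=cv2.connectedComponentsWithStats(m.astype(np.uint8))
    print(cam_)
    for i in range(1,n):
        if s[i,4]>25: print("roll",c[i].round(),blob(P,l==i))
    def reg(name,x0,x1,y0,y1,z0,z1): print(name,blob(P,(X>x0)&(X<x1)&(Y>y0)&(Y<y1),z0,z1))
    reg("pan",.5,.8,-.5,-.2,.03,.1)
    reg("panrim",.5,.8,-.5,-.2,.055,.08)
    reg("gearbox",.45,.7,.25,.45,.06,.08)
    reg("shaft",.45,.7,.25,.45,.09,.13)
    reg("hub",.35,.55,.08,.32,.03,.046)
    reg("knob",.35,.55,.08,.32,.055,.08)
    reg("panel",.4,.6,-.3,.3,.07,.082)
    reg("cab",.55,1,-.3,.3,.12,.15)
    reg("oil",.4,.8,-.6,-.4,.15,.25)
    reg("jar",.6,.8,-.35,-.1,.09,.12)
    reg("mug",.3,.5,-.6,-.38,.06,.09)
# top pixel -> world at z
p,d,K,T=load("top0")
for u,v,z in((130,180,.11),(371,168,.06),(339,165,.045),(172,234,.006),(207,175,.02)): print(u,v,ray(u,v,z,K,T).round(3))
E
```

```text
top
roll [281. 222.] {'c': array([ 0.4429, -0.1064]), 'med': array([ 0.4489, -0.1021,  0.04  ]), 'L': 0.0565, 'W': 0.0406, 'ang': 24.8, 'ztop': np.float64(0.0452), 'n': 146}
roll [315. 227.] {'c': array([ 0.4323, -0.2075]), 'med': array([ 0.4304, -0.2063,  0.0397]), 'L': 0.0766, 'W': 0.0402, 'ang': -15.9, 'ztop': np.float64(0.0443), 'n': 265}
roll [367. 228.] {'c': array([ 0.4275, -0.3695]), 'med': array([ 0.4271, -0.3678,  0.0397]), 'L': 0.0758, 'W': 0.0415, 'ang': -8.1, 'ztop': np.float64(0.0447), 'n': 306}
roll [237. 231.] {'c': array([0.4197, 0.0362]), 'med': array([0.4193, 0.0349, 0.0397]), 'L': 0.0756, 'W': 0.0434, 'ang': -20.5, 'ztop': np.float64(0.0446), 'n': 285}
pan {'c': array([ 0.6286, -0.346 ]), 'med': array([ 0.6313, -0.3556,  0.0554]), 'L': 0.3503, 'W': 0.1421, 'ang': 55.0, 'ztop': np.float64(0.0983), 'n': 1144}
panrim {'c': array([ 0.6352, -0.3534]), 'med': array([ 0.6298, -0.3323,  0.0634]), 'L': 0.3415, 'W': 0.1251, 'ang': 64.7, 'ztop': np.float64(0.077), 'n': 406}
gearbox {'c': array([0.5663, 0.326 ]), 'med': array([0.5683, 0.3546, 0.0712]), 'L': 0.17, 'W': 0.0991,
[... 3123 characters left out ...]
1 ]), 'L': 0.3821, 'W': 0.2539, 'ang': 88.1, 'ztop': np.float64(0.144), 'n': 11586}
oil {'c': array([ 0.5613, -0.5228]), 'med': array([ 0.5666, -0.5175,  0.1817]), 'L': 0.0313, 'W': 0.0263, 'ang': 15.1, 'ztop': np.float64(0.1938), 'n': 108}
jar {'c': array([ 0.7419, -0.2517]), 'med': array([ 0.7444, -0.2505,  0.1011]), 'L': 0.0624, 'W': 0.0621, 'ang': 71.9, 'ztop': np.float64(0.1042), 'n': 285}
mug {'c': array([ 0.3472, -0.5215]), 'med': array([ 0.3507, -0.4841,  0.0703]), 'L': 0.1629, 'W': 0.0792, 'ang': 85.0, 'ztop': np.float64(0.0781), 'n': 171}
130 180 [0.568 0.355 0.11 ]
371 168 [ 0.612 -0.385  0.06 ]
339 165 [ 0.626 -0.288  0.045]
172 234 [0.414 0.243 0.006]
207 175 [0.602 0.133 0.02 ]
```

```bash
python3 - <<'E'
from h import *
for n in("top","scene"):
    p,d,K,T=load(n+"0"); P=cloud(d,K,T); X,Y,Z=P[...,0],P[...,1],P[...,2]
    print(blob(P,(X>.55)&(X<.70)&(Y>-.315)&(Y<-.2),.04,.065))
    m=(X>.54)&(X<.70)&(Y>-.46)&(Y<-.325)&(Z>.054)&(Z<.072); q=P[m][:,:2]
    A=np.c_[2*q,np.ones(len(q))]; s=np.linalg.lstsq(A,(q**2).sum(1),rcond=None)[0]; print("pan",s[:2],np.sqrt(s[2]+s[0]**2+s[1]**2))
    hsv=cv2.cvtColor(p,cv2.COLOR_RGB2HSV)
    m=(X>.37)&(X<.5)&(Y>.12)&(Y<.3)&(hsv[...,2]<60)
    print("crank",blob(P,m,.0,.09),"hub",blob(P,m,.03,.045),"knob",blob(P,m,.055,.09))
E
python3 -m handwheel '[[0,0,-0.08,0,0,0.02,1],[0,0,-0.08,0,0,0.02,1],[0,0,-0.08,0,0,0.02,1],[0,0,0,0,0,0,1],[0,0,0,0,0,0,1]]' 30
python3 -c "from h import *;st()"
```

```text
{'c': array([ 0.6255, -0.2723]), 'med': array([ 0.6233, -0.2729,  0.0551]), 'L': 0.0851, 'W': 0.0145, 'ang': 86.8, 'ztop': np.float64(0.0606), 'n': 132}
pan [ 0.61546528 -0.3864712 ] 0.055718952553270716
crank {'c': array([0.4505, 0.1906]), 'med': array([0.4317, 0.2075, 0.0331]), 'L': 0.1601, 'W': 0.0492, 'ang': -37.4, 'ztop': np.float64(0.0708), 'n': 54} hub {'c': array([0.428 , 0.2135]), 'med': array([0.4335, 0.2061, 0.038 ]), 'L': 0.0387, 'W': 0.0356, 'ang': -4.5, 'ztop': np.float64(0.0425), 'n': 31} knob None
{'c': array([ 0.6266, -0.2713]), 'med': array([ 0.6287, -0.2667,  0.0545]), 'L': 0.0866, 'W': 0.014, 'ang': 86.9, 'ztop': np.float64(0.0605), 'n': 118}
pan [ 0.6164719  -0.38547856] 0.05570592934135036
crank {'c': array([0.4136, 0.2216]), 'med': array([0.4275, 0.2222, 0.0345]), 'L': 0.0877, 'W': 0.0409, 'ang': -4.3, 'ztop': np.float64(0.0487), 'n': 269} hub {'c': array([0.4134, 0.221 ]), 'med': array([0.4334, 0.221 , 0.0395]), 'L': 0.0873, 'W': 0.0404, 'ang': -3.2, 'ztop': np.float64(0.044), 'n': 136} knob {'c': array([0.3713, 0.2242]), 'med': array([0.3709, 0.2235, 0.0635]), 'L': 0.0162, 'W': 0.0021, 'ang': 88.9, 'ztop': np.float64(0.0681), 'n': 11}
clock: 0.65
eef_pos: [0.2269, 0.6091, 0.3032]
ee_rot: [1.124, 2.933, 0.0]
contact_force: [-0.4, -0.0, -0.5]
gripper_width: 0.0851
grip_force: 0.0
t 0.65 tcp [0.2269 0.6091 0.3032] x [-0.744  0.668  0.   ] y [0.668 0.744 0.   ] z [ 0.  0. -1.] q [-1.37  0.36  0.12  1.44 -0.04  1.35 -0.41] w 0.0851 gf 0.0 F [-0.4 -0.  -0.5]
```

```bash
H="python3 -m handwheel"
$H '[[0,0,0,0,0,0.021,1],[0,0,0,0,0,0.021,1],[0,0,0,0,0,0.021,1],[0,0,0,0,0,0.021,1],[0,0,0,0,0,0.021,1]]' >/dev/null
$H '[[0,0,0,0,0,0.021,1],[0,0,0,0,0,0.021,1],[-0.1428,0.079,0,0,0,0,1],[-0.1428,0.079,0,0,0,0,1],[-0.1428,0.079,0,0,0,0,1]]' >/dev/null
for i in 1 2 3; do $H '[[-0.1428,0.079,0,0,0,0,1],[-0.1428,0.079,0,0,0,0,1],[-0.1428,0.079,0,0,0,0,1],[-0.1428,0.079,0,0,0,0,1],[-0.1428,0.079,0,0,0,0,1]]' >/dev/null; done
$H '[[-0.1428,0.079,0,0,0,0,1],[-0.1428,0.079,0,0,0,0,1],[0,0,0,0,0,0,1],[0,0,0,0,0,0,1],[0,0,0,0,0,0,1]]' >/dev/null
python3 - <<'E'
from h import *
to([.6247,-.2864,.15]); p,d,K,T=grab("wrist","w1"); P=cloud(d,K,T); X,Y,Z=P[...,0],P[...,1],P[...,2]
print(blob(P,(X>.55)&(X<.70)&(Y>-.315)&(Y<-.2),.04,.065))
E
```

```text
t 3.65 tcp [ 0.625  -0.2838  0.3022] x [0.085 0.996 0.002] y [ 0.996 -0.085 -0.002] z [-0.001  0.002 -1.   ] q [-0.16  0.55  0.85  1.35 -0.41  1.42  0.59] w 0.0856 gf 0.0 F [ 0.   0.2 -0.5]
shift/0.3 [-9.900e-03  5.000e-04  5.072e-01]
{'c': array([ 0.6271, -0.2724]), 'med': array([ 0.6271, -0.2703,  0.0544]), 'L': 0.0863, 'W': 0.0105, 'ang': 85.0, 'ztop': np.float64(0.0558), 'n': 474}
```

View pics/w1.png

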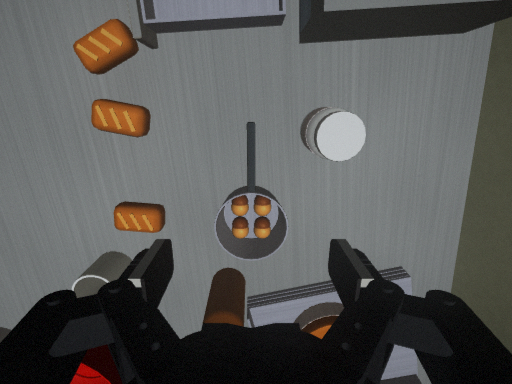

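```bash
H="python3 -m handwheel"
$H '[[-0.007,0.003,0.15,0,0,0,1],[0,0,0.15,0,0,0,1],[0,0,0.15,0,0,0,1],[0,0,0.15,0,0,0,1],[0,0,0.15,0,0,0,1]]' >/dev/null
$H '[[0,0,0.1,0,0,0,1],[0,0,0.056,0,0,0,1],[0,0,0,0,0,0,-1],[0,0,0,0,0,0,-1],[0,0,0,0,0,0,-1]]' 70
$H '[[0,0,0,0,0,0,-1],[0,0,0,0,0,0,-1],[0,0,0,0,0,0,-1],[0,0,-0.02,0,0,0,-1],[0,0,-0.02,0,0,0,-1]]'
python3 -c "from h import *;st()"
```

```text
clock: 4.7
eef_pos: [0.6275, -0.2883, 0.034]
ee_rot: [2.312, 2.121, 0.003]
contact_force: [-0.4, 0.2, 0.0]
gripper_width: 0.0437
grip_force: 0.0
clock: 5.2
eef_pos: [0.6254, -0.2869, 0.0431]
ee_rot: [-2.314, -2.122, -0.0]
contact_force: [0.5, 0.5, -2.1]
gripper_width: 0.0106
grip_force: 68.3
t 5.2 tcp [ 0.6254 -0.2869  0.0431] x [0.087 0.996 0.001] y [ 0.996 -0.087 -0.001] z [-0.001  0.001 -1.   ] q [-0.09  0.77  0.71  1.61 -0.57  0.98  0.71] w 0.0106 gf 68.2906436920166 F [ 0.5  0.5 -2.1]
```

```bash
H="python3 -m handwheel"
$H '[[0,0,-0.1,0,0,0,-1],[0,0,-0.12,0,0,0,-1],[0,0,-0.15,0,0,0,-1],[0,0,-0.15,0,0,0,-1],[0,0,-0.15,0,0,0.01,-1]]' >/dev/null
$H '[[0,0,-0.15,0,0,0.018,-1],[0,0,-0.04,0,0,0.02,-1],[0,0,0,0,0,0.02,-1],[0,0,0,0,0,0.0153,-1],[0.04,-0.032,0,0,0,0,-1]]' >/dev/null
$H '[[0.0752,-0.0618,0,0,0,0,-1],[0.0752,-0.0618,0,0,0,0,-1],[0.0752,-0.0618,0,0,0,0,-1],[0.0752,-0.0618,0,0,0,0,-1],[0.0752,-0.0618,0,0,0,0,-1]]' >/dev/null
$H '[[0.0752,-0.0618,0,0,0,0,-1],[0.0752,-0.0618,0,0,0,0,-1],[0.0752,-0.0618,0,0,0,0,-1],[0.035,-0.03,0,0,0,0,-1],[0,0,0,0,0,0,-1]]' >/dev/null
python3 -c "from h import *;st()"
$H '[[0,0,0,0,0.015,0,-1],[0,0,0,0,0.02,0,-1],[0,0,0,0,0.02,0,-1],[0,0,0,0,0.02,0,-1],[0,0,0,0,0.015,0,-1]]' >/dev/null
$H '[[0,0,0,0,0,0,-1],[0,0,0,0,0,0,-1],[0,0,0,0,0,0,-1],[0,0,0,0,0,0,-1],[0,0,0,0,0,0,-1]]' >/dev/null
python3 -c "from h import *;st()"
```

```text
t 7.2 tcp [ 0.6055 -0.0228  0.3011] x [0.569 0.822 0.001] y [ 0.822 -0.569 -0.001] z [-0.     0.001 -1.   ] q [-0.78  0.45  1.05  1.57 -0.4   1.36 -0.29] w 0.0109 gf 68.61962556838989 F [-0.4  0.3 -2.1]
t 8.2 tcp [ 0.6058 -0.0246  0.3016] x [0.482 0.694 0.535] y [ 0.821 -0.571  0.001] z [ 0.306  0.439 -0.845] q [-0.53  0.26  0.93  1.81 -0.84  1.17  0.11] w 0.0105 gf 68.6813735961914 F [ 0.1 -0.3 -3.6]
```

```bash
H="python3 -m handwheel"
$H '[[0,0,0,0,-0.015,0,-1],[0,0,0,0,-0.02,0,-1],[0,0,0,0,-0.02,0,-1],[0,0,0,0,-0.02,0,-1],[0,0,0,0,-0.015,0,-1]]' >/dev/null
$H '[[0,0,0,0,0,0.0194,-1],[0,0,0,0,0,0.0194,-1],[0,0,0,0,0,0.0194,-1],[0,0,0,0,0,0.0194,-1],[0,0,0,0,0,0.0194,-1]]' >/dev/null
$H '[[0.06,0.017,0.033,0,0,0,-1],[0.06,0.017,0.033,0,0,0,-1],[0.06,0.017,0.033,0,0,0,-1],[0.06,0.017,0.033,0,0,0,-1],[0.06,0.017,0.033,0,0,0,-1]]' >/dev/null
$H '[[0,0,0,-0.015,0,0,-1],[0,0,0,-0.02,0,0,-1],[0,0,0,-0.02,0,0,-1],[0,0,0,-0.02,0,0,-1],[0,0,0,-0.015,0,0,-1]]' >/dev/null
python3 -c "from h import *;st()"
$H '[[0,0,0,-0.02,0,0,-1],[0,0,0,-0.02,0,0,-1],[0,0,0,-0.02,0,0,-1],[0,0,0,-0.015,0,0,-1],[0,0,0,0,0,0,-1]]' >/dev/null
python3 -c "from h import *;st()"
```

```text
t 10.2 tcp [ 0.6996 -0.0139  0.2513] x [0.937 0.349 0.002] y [ 0.294 -0.791  0.537] z [ 0.189 -0.503 -0.843] q [-1.07  0.84  1.33  1.58 -0.34  1.04 -1.04] w 0.0102 gf 69.11676406860352 F [-0.5 -0.2 -3.4]
t 10.7 tcp [ 0.6993 -0.0123  0.2463] x [ 0.936  0.351 -0.005] y [ 0.183 -0.476  0.86 ] z [ 0.299 -0.806 -0.51 ] q [-1.25  1.13  1.42  1.69 -0.12  0.85 -1.33] w 0.0106 gf 69.40050601959229 F [ 0.   0.9 -3.6]
```

```bash
H="python3 -m handwheel"
$H '[[0,0,0,-0.015,0,0,-1],[0,0,0,-0.015,0,0,-1],[0,0,0,-0.015,0,0,-1],[0,0,0,-0.015,0,0,-1],[0,0,0,0,0,0,-1]]' >/dev/null
python3 -c "from h import *;st(); grab('scene','s1')"
```

```text
t 11.2 tcp [ 0.6997 -0.0165  0.2474] x [ 0.938  0.347 -0.004] y [ 0.059 -0.148  0.987] z [ 0.342 -0.926 -0.159] q [-1.3   1.39  1.43  1.74  0.09  0.79 -1.64] w 0.0106 gf 69.50032711029053 F [ 0.3 -0.  -3.9]
```

View pics/s1.png

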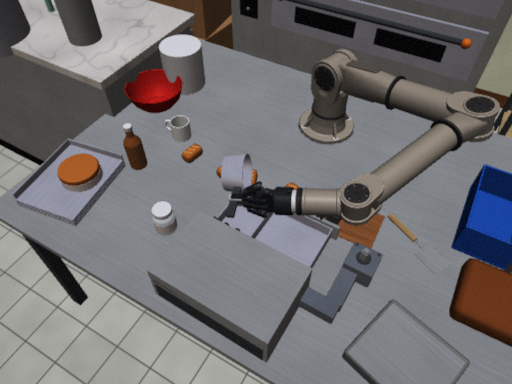

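```bash
H="python3 -m handwheel"
$H '[[0,-0.05,0.008,0,0,0,-1],[0,-0.05,0.008,0,0,0,-1],[0,0,0,-0.0125,0,0,-1],[0,0,0,-0.0125,0,0,-1],[0,0,0,-0.0125,0,0,-1]]' >/dev/null
python3 -c "from h import *;st()"
$H '[[0,0,0,-0.0125,0,0,-1],[0,0,0,-0.0125,0,0,-1],[0,0,0,-0.0125,0,0,-1],[0,0,0,0,0,0,-1],[0,0,0,0,0,0,-1]]' >/dev/null
python3 -c "from h import *;st()"
$H '[[0,0,0,0,0,0,-1],[0,0,0,0,0,0,-1],[0,0,0,0,0,0,-1],[0,0,0,0,0,0,-1],[0,0,0,0,0,0,-1]]'
python3 -c "
from h import *
p,d,K,T=grab('top','t1'); a=cv2.resize(p[120:260,150:350],None,fx=3,fy=3)
q=grab('scene','s2')[0]; b=cv2.resize(q[130:290,180:380],None,fx=3,fy=3)
cv2.imwrite('pics/both1.png',cv2.resize(np.vstack([a,b]),None,fx=.64,fy=.64)[:,:,::-1])"
```

```text
t 11.75 tcp [ 0.6992 -0.0184  0.2207] x [0.939 0.345 0.002] y [-0.028  0.072  0.997] z [ 0.344 -0.936  0.078] q [-1.3   1.62  1.43  1.73  0.16  0.8  -1.84] w 0.0101 gf 69.70720767974854 F [ 0.2 -0.1 -3.5]
t 12.25 tcp [ 0.6987 -0.0194  0.2212] x [ 0.939  0.343 -0.001] y [-0.105  0.289  0.952] z [ 0.327 -0.894  0.307] q [-1.28  1.8   1.43  1.71  0.26  0.86 -2.  ] w 0.0108 gf 69.78781700134277 F [-0.8  0.1 -2.4]
clock: 12.75
eef_pos: [0.6986, -0.0185, 0.2222]
ee_rot: [1.244, 0.22, 0.304]
contact_force: [0.1, 0.2, -2.2]
gripper_width: 0.0105
grip_force: 69.8
```

View pics/both1.png

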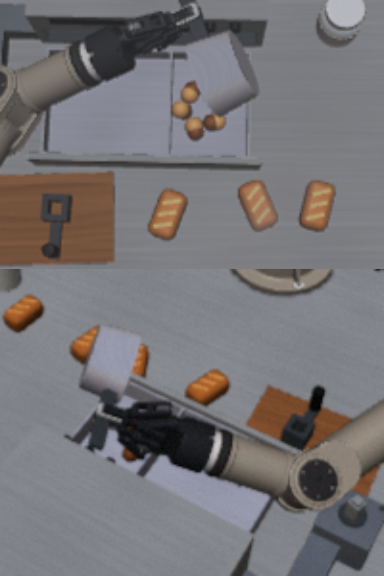

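```bash
H="python3 -m handwheel"
for i in 1 2 3; do $H '[[0,0,0,0.02,0,0,-1],[0,0,0,0.02,0,0,-1],[0,0,0,0.02,0,0,-1],[0,0,0,0.02,0,0,-1],[0,0,0,0.02,0,0,-1]]' >/dev/null; done
$H '[[0,0,-0.1,0,0,-0.0226,-1],[0,0,-0.1,0,0,-0.0226,-1],[0,0,0,0,0,-0.0226,-1],[0,0,0,0,0,-0.0226,-1],[0,0,0,0,0,-0.0226,-1]]' >/dev/null
$H '[[0,0,0,0,0,-0.0226,-1],[0,0,0,0,0,-0.0226,-1],[0,0,0,0,0,-0.0226,-1],[-0.13,-0.024,0,0,0,0,-1],[-0.13,-0.024,0,0,0,0,-1]]' >/dev/null
$H '[[-0.13,-0.024,0,0,0,0,-1],[-0.13,-0.024,0,0,0,0,-1],[-0.13,-0.024,0,0,0,0,-1],[-0.13,-0.024,0,0,0,0,-1],[-0.13,-0.024,0,0,0,0,-1]]' >/dev/null
$H '[[0,0,0,0,0,0,-1],[0,0,0,0,0,0,-1],[0,0,0,0,0,0,-1],[0,0,0,0,0,0,-1],[0,0,0,0,0,0,-1]]' >/dev/null
python3 -c "from h import *;to([.6254,-.2869,.034])"
```

```text
t 16.35 tcp [ 0.6261 -0.285   0.2812] x [0.081 0.997 0.001] y [ 0.997 -0.081 -0.001] z [-0.001  0.001 -1.   ] q [-0.02  0.5   0.58  1.38 -0.27  1.35  0.49] w 0.0105 gf 69.46262955665588 F [-0.3  0.4 -2.2]
shift/0.3 [-0.0071 -0.0014  0.8241]
```

```bash
H="python3 -m handwheel"
$H '[[-0.007,0,0.15,0,0,0,-1],[0,0,0.15,0,0,0,-1],[0,0,0.15,0,0,0,-1],[0,0,0.15,0,0,0,-1],[0,0,0.15,0,0,0,-1]]' >/dev/null
$H '[[0,0,0.03,0,0,0,-1],[0,0,0.01,0,0,0,-1],[0,0,0.01,0,0,0,-1],[0,0,0.01,0,0,0,-1],[0,0,0,0,0,0,-1]]'
python3 - <<'E'
from h import *
st(); p,d,K,T=grab("scene","s3"); P=cloud(d,K,T); X,Y,Z=P[...,0],P[...,1],P[...,2]
m=(X>.54)&(X<.70)&(Y>-.46)&(Y<-.32)&(Z>.05)&(Z<.08); q=P[m]
A=np.c_[q[:,:2],np.ones(len(q))]; print(np.linalg.lstsq(A,q[:,2],rcond=None)[0],len(q),q[:,2].max())
E
```

```text
clock: 17.35
eef_pos: [0.6266, -0.2891, 0.0404]
ee_rot: [2.31, 2.125, 0.002]
contact_force: [-0.1, 0.5, -0.7]
gripper_width: 0.0105
grip_force: 69.4
t 17.35 tcp [ 0.6266 -0.2891  0.0404] x [ 0.083  0.997 -0.001] y [ 0.997 -0.083  0.003] z [ 0.003 -0.001 -1.   ] q [ 0.04  0.7   0.49  1.61 -0.39  0.93  0.58] w 0.0105 gf 69.35196876525879 F [-0.1  0.5 -0.7]
[ 0.03784328 -0.01566302  0.03318219] 228 0.0797794933920779
```

```bash
H="python3 -m handwheel"
$H '[[0,0,0.007,0,0,0,-1],[0,0,0.007,0,0,0,-1],[0,0,0.007,0,0,0,-1],[0,0,0,0,0,0,-1],[0,0,0,0,0,0,-1]]'
```

```text
clock: 17.9
eef_pos: [0.6258, -0.2886, 0.033]
ee_rot: [2.312, 2.127, 0.001]
contact_force: [0.3, 2.3, 3.3]
gripper_width: 0.0105
grip_force: 70.3
```

```bash
H="python3 -m handwheel"
$H '[[0,0,0,0,0,0,-0.3],[0,0,0,0,0,0,-0.2],[0,0,0,0,0,0,0.2],[0,0,-0.04,0,0,0,0.2],[0,0,-0.12,0,0,0,0.5]]'
$H '[[0,0,-0.15,0,0,0,0.8],[0,0,-0.15,0,0,0,0.8],[0,0,-0.15,0,0,0,0.8],[0,0,-0.15,0,0,0,0.8],[0,0,0,0,0,0,0.8]]'
cat >> h.py <<'E'
def rolls(n,p,d,K,T,x0=.3,x1=.8):
    P=cloud(d,K,T); X,Y,Z=P[...,0],P[...,1],P[...,2]; hsv=cv2.cvtColor(p,cv2.COLOR_RGB2HSV)
    m=(hsv[...,1]>110)&(hsv[...,0]<25)&(Z>0.022)&(Z<0.085)&(X>x0)&(X<x1)&(Y>-.48)&(Y<.3)
    k,l,s,c=cv2.connectedComponentsWithStats(m.astype(np.uint8))
    for i in range(1,k):
        if s[i,4]>15: print(n,c[i].round(),blob(P,l==i))
E
python3 - <<'E'
from h import *
st(); p,d,K,T=grab("wrist","w2"); rolls("w",p,d,K,T)
P=cloud(d,K,T); X,Y,Z=P[...,0],P[...,1],P[...,2]
m=(X>.54)&(X<.70)&(Y>-.46)&(Y<-.32)&(Z>.05)&(Z<.08); q=P[m]
A=np.c_[q[:,:2],np.ones(len(q))]; print(np.linalg.lstsq(A,q[:,2],rcond=None)[0],len(q),q.mean(0),q[:,2].max())
p,d,K,T=grab("top","t2"); rolls("t",p,d,K,T)
p,d,K,T=grab("scene","s4"); rolls("s",p,d,K,T)
E
```

```text
clock: 18.4
eef_pos: [0.623, -0.287, 0.0775]
ee_rot: [-2.307, -2.122, 0.005]
contact_force: [0.5, -0.7, -0.2]
gripper_width: 0.0634
grip_force: 0.0
clock: 18.9
eef_pos: [0.6285, -0.2915, 0.2696]
ee_rot: [2.303, 2.117, 0.009]
contact_force: [0.1, 0.0, 0.3]
gripper_width: 0.0766
grip_force: 0.0
t 18.9 tcp [ 0.6285 -0.2915  0.2696] x [ 0.084  0.996 -0.005] y [ 0.996 -0.084  0.014] z [ 0.014 -0.006 -1.   ] q [-0.01  0.5   0.58  1.39 -0.28  1.31  0.5 ] w 0.0766 gf 0.0 F [0.1 0.  0.3]
w [81. 31.] {'c': array([ 0.4378, -0.1126]), 'med': array([ 0.4414, -0.1138,  0.0374]), 'L': 0.0769, 'W': 0.0442, 'ang': 21.5, 'ztop': np.float64(0.0399), 'n': 2736}
w [100. 111.] {'c': array([ 0.4365, -0.2083]), 'med': array([ 0.4396, -0.2076,  0.0375]), 'L': 0.077, 'W': 0.0447, 'ang': -15.6, 'ztop': np.float64(0.0398), 'n': 2039}
w [123. 221.] {'c': array([ 0.4309, -0.3697]), 'med': array([ 0.4339, -0.3661,  0.0373]), 'L': 0.0771, 'W': 0.0434, 'ang': -10.0, 'ztop': np.float64(0.0398), 'n': 1475}
[0.00074606 0.01026658 0.06236303] 1131 [ 0.61765098 -0.39390488  0.05877978] 0.06500926064011525
t [247. 172.] {
[... 1260 characters left out ...]
17.3, 'ztop': np.float64(0.0448), 'n': 222}
s [250. 177.] {'c': array([ 0.4338, -0.1079]), 'med': array([ 0.4368, -0.1044,  0.0401]), 'L': 0.0708, 'W': 0.0421, 'ang': 22.6, 'ztop': np.float64(0.0446), 'n': 167}
s [288. 191.] {'c': array([0.4248, 0.0393]), 'med': array([0.4286, 0.0413, 0.0391]), 'L': 0.0754, 'W': 0.0406, 'ang': -19.8, 'ztop': np.float64(0.0439), 'n': 232}
s [248. 210.] {'c': array([ 0.5701, -0.033 ]), 'med': array([ 0.5733, -0.0325,  0.0475]), 'L': 0.0317, 'W': 0.0247, 'ang': -79.6, 'ztop': np.float64(0.0547), 'n': 66}
s [255. 219.] {'c': array([0.592 , 0.0097]), 'med': array([0.6011, 0.007 , 0.0498]), 'L': 0.0961, 'W': 0.0404, 'ang': -9.5, 'ztop': np.float64(0.06), 'n': 180}
```

View pics/t2.png

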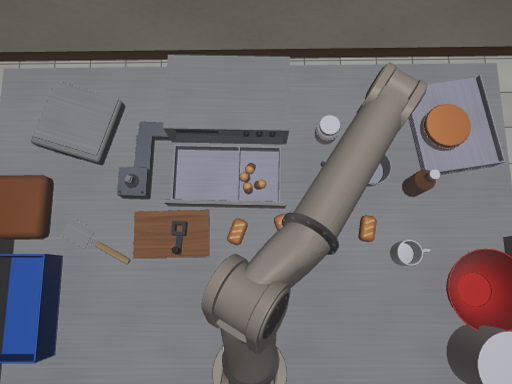

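```bash
H="python3 -m handwheel"
$H '[[-0.063,-0.127,0,0,0,0,0.8],[-0.063,-0.127,0,0,0,0,0.8],[-0.063,-0.127,0,0,0,0,0.8],[-0.063,-0.127,0,0,0,0,0.8],[-0.063,-0.127,0,0,0,0,0.8]]' >/dev/null
$H '[[0,0,0.04,0,0,0.022,0.8],[0,0,0.04,0,0,0.022,0.8],[0,0,0.04,0,0,0.022,0.8],[0,0,0.04,0,0,0.022,0.8],[0,0,0.04,0,0,0.022,0.8]]' >/dev/null
$H '[[0,0,0.04,0,0,0.022,0.8],[0,0,0.04,0,0,0.022,0.8],[0,0,0.04,0,0,0.022,0.8],[0,0,0.04,0,0,0.022,0.8],[0,0,0,0,0,0.022,0.8]]' >/dev/null
$H '[[0,0,0,0,0,0.022,0.8],[0,0,0,0,0,0.022,0.8],[0,0,0,0,0,0,0.8],[0,0,0,0,0,0,0.8],[0,0,0,0,0,0,0.8]]' >/dev/null
python3 - <<'E'
from h import *
to([.431,-.370,.008]); p,d,K,T=grab("wrist","w3"); rolls("w",p,d,K,T)
E
```

```text
t 21.05 tcp [ 0.4275 -0.3666  0.1518] x [ 0.986 -0.169 -0.001] y [-0.169 -0.986 -0.001] z [-0.001  0.001 -1.   ] q [-0.1   0.49  0.97  1.85 -0.47  1.05 -0.68] w 0.0766 gf 0.0 F [-0.3 -1.2  0.4]
shift/0.3 [0.014  0.0096 0.4793]
w [254. 181.] {'c': array([ 0.43  , -0.3716]), 'med': array([ 0.4339, -0.372 ,  0.0377]), 'L': 0.0768, 'W': 0.0451, 'ang': -9.4, 'ztop': np.float64(0.0398), 'n': 3150}
w [101. 201.] {'c': array([ 0.435 , -0.2104]), 'med': array([ 0.4386, -0.2155,  0.0373]), 'L': 0.0774, 'W': 0.0438, 'ang': -15.5, 'ztop': np.float64(0.0397), 'n': 3282}
w [ 21. 219.] {'c': array([ 0.4354, -0.1139]), 'med': array([ 0.4303, -0.1249,  0.036 ]), 'L': 0.0777, 'W': 0.0443, 'ang': 21.4, 'ztop': np.float64(0.0396), 'n': 2524}
```

```bash
H="python3 -m handwheel"
$H '[[0.011,0.015,0.12,0,0,0,0.8],[0,0,0.13,0,0,0,0.8],[0,0,0.13,0,0,0,0.8],[0,0,0.07,0,0,0,0.8],[0,0,0.03,0,0,0,0.8]]' >/dev/null
$H '[[0,0,0,0,0,0,0.5],[0,0,0,0,0,0,-1],[0,0,0,0,0,0,-1],[0,0,0,0,0,0,-1],[0,0,0,0,0,0,-1]]' 30
$H '[[0,0,0,0,0,0,-1],[0,0,-0.05,0,0,0,-1],[0,0,-0.1,0,0,0,-1],[0,0,-0.15,0,0,0,-1],[0,0,-0.15,0,0,0,-1]]'
$H '[[0,0,-0.13,0,0,0,-1],[0,0,-0.1,0,0,0,-1],[0,0,0,0,0,0,-1],[0,0,0,0,0,0,-1],[0,0,0,0,0,0,-1]]' >/dev/null
python3 -c "from h import *;to([.645,.180,.22])"
```

```text
clock: 22.1
eef_pos: [0.4312, -0.3728, 0.0098]
ee_rot: [3.129, -0.269, 0.004]
contact_force: [-0.4, 0.3, 5.8]
gripper_width: 0.0455
grip_force: 33.3
clock: 22.6
eef_pos: [0.4296, -0.3715, 0.145]
ee_rot: [-3.129, 0.27, 0.002]
contact_force: [1.0, 0.2, -0.3]
gripper_width: 0.0458
grip_force: 32.4
t 23.1 tcp [ 0.4296 -0.3709  0.2112] x [ 0.985 -0.17  -0.002] y [-0.17  -0.985 -0.002] z [-0.002  0.002 -1.   ] q [-0.14  0.44  1.03  1.78 -0.41  1.16 -0.73] w 0.0456 gf 32.47751176357269 F [-0.5 -0.6 -0.9]
shift/0.3 [ 0.3944 -1.9318 -0.0272]
```

```bash
H="python3 -m handwheel"
for i in 1 2; do $H '[[0,0,0,0,0,-0.0227,-1],[0,0,0,0,0,-0.0227,-1],[0,0,0,0,0,-0.0227,-1],[0,0,0,0,0,-0.0227,-1],[0,0,0,0,0,-0.0227,-1]]' >/dev/null; done
$H '[[0,0,0,0,0,-0.0227,-1],[0,0,0,0,0,-0.0227,-1],[0.155,0.0545,0,0,0,0,-1],[0.155,0.0545,0,0,0,0,-1],[0.155,0.0545,0,0,0,0,-1]]' >/dev/null
$H '[[0.155,0.0545,0,0,0,0,-1],[0.155,0.0545,0,0,0,0,-1],[0.155,0.0545,0,0,0,0,-1],[0.155,0.0545,0,0,0,0,-1],[0.155,0.0545,0,0,0,0,-1]]' >/dev/null
$H '[[0.155,0.0545,0,0,0,0,-1],[0.155,0.0545,0,0,0,0,-1],[0.155,0.0545,0,0,0,0,-1],[0.155,0.0545,0,0,0,0,-1],[0,0,0,0,0,0,-1]]' >/dev/null
$H '[[0,0,0,0,0,0,-1],[0,0,0,0,0,0,-1],[0,0,0,0,0,0,-1],[0,0,0,0,0,0,-1],[0,0,0,0,0,0,-1]]' >/dev/null
python3 - <<'E'
from h import *
to([.6425,.1815,.036]); p,d,K,T=grab("wrist","w4"); P=cloud(d,K,T); X,Y,Z=P[...,0],P[...,1],P[...,2]
m=(Z>.055)&(Z<.068)&(X>.48)&(X<.71)&(Y>0)&(Y<.28); q=P[m]; print(len(q))
# walls: x-histograms
for a,lo,hi in((0,.5,.71),(1,0,.27)):
    h,e=np.histogram(q[:,a],np.arange(lo,hi,.004)); print([(round(e[i],3),int(h[i])) for i in range(len(h)) if h[i]>80])
E
```

```text
t 26.1 tcp [0.6434 0.1788 0.2126] x [0.032 0.999 0.   ] y [ 0.999 -0.032  0.   ] z [ 0.  0. -1.] q [-0.61  0.47  0.39  1.52 -0.19  1.19 -0.22] w 0.0455 gf 32.414905428886414 F [-0.2 -0.  -0.3]
shift/0.3 [ 0.0088 -0.0035  0.5887]
2411
[(np.float64(0.512), 593), (np.float64(0.516), 669), (np.float64(0.688), 250), (np.float64(0.692), 89)]
[(np.float64(0.228), 100), (np.float64(0.232), 521), (np.float64(0.236), 191)]
```

View pics/w4.png

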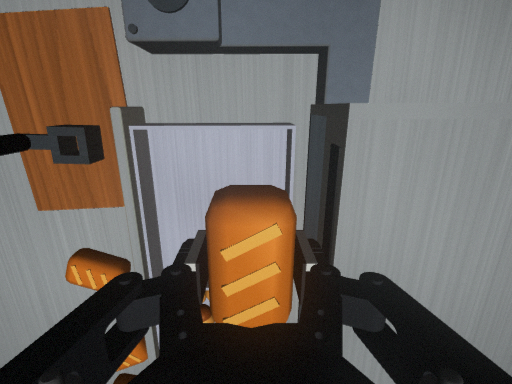

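```bash
H="python3 -m handwheel"
$H '[[0.009,-0.0035,0.14,0,0,0,-1],[0,0,0.15,0,0,0,-1],[0,0,0.15,0,0,0,-1],[0,0,0.1,0,0,0,-1],[0,0,0.04,0,0,0,-1]]' >/dev/null
$H '[[0,0,0.01,0,0,0,-1],[0,0,0,0,0,0,-1],[0,0,0,0,0,0,0.3],[0,0,0,0,0,0,0.3],[0,0,0,0,0,0,0.3]]'
$H '[[0,0,-0.1,0,0,0,0.3],[0,0,-0.15,0,0,0,0.3],[0,0,-0.15,0,0,0,0.8],[0,0,-0.15,0,0,0,0.8],[0,0,-0.05,0,0,0,0.8]]'
python3 - <<'E'
from h import *
p,d,K,T=grab("wrist","w5"); rolls("w",p,d,K,T)
p,d,K,T=grab("top","t5"); rolls("t",p,d,K,T)
to([.6355,-.20,.20])
E
```

```text
clock: 27.15
eef_pos: [0.6435, 0.1829, 0.0368]
ee_rot: [2.254, 2.187, 0.004]
contact_force: [-0.3, 0.2, 0.1]
gripper_width: 0.0554
grip_force: 0.0
clock: 27.65
eef_pos: [0.6455, 0.1829, 0.2222]
ee_rot: [2.252, 2.184, 0.015]
contact_force: [0.7, 0.7, 0.5]
gripper_width: 0.0766
grip_force: 0.0
w [248. 175.] {'c': array([0.6448, 0.1797]), 'med': array([0.6451, 0.183 , 0.0598]), 'L': 0.0766, 'W': 0.0443, 'ang': 89.1, 'ztop': np.float64(0.0619), 'n': 2292}
w [ 94. 272.] {'c': array([0.4231, 0.0369]), 'med': array([0.4245, 0.0443, 0.0372]), 'L': 0.078, 'W': 0.044, 'ang': -20.8, 'ztop': np.float64(0.0397), 'n': 1542}
w [210. 302.] {'c': array([ 0.5911, -0.0054]), 'med': array([0.578 , 0.0008, 0.047 ]), 'L': 0.0888, 'W': 0.0657, 'ang': 21.9, 'ztop': np.float64(0.0564), 'n': 1244}
w [113. 355.] {'c': array([ 0.4257, -0.1128]), 'med': array([ 0.4246, -0.1053,  0.0377]), 'L': 0.054, 'W': 0.0428, 'ang': 22.5, 'ztop': np.float64(0.0398), 'n': 736}
w [120. 382.] {'c': array([ 0.4168, -0.18  ]), 'med': array([ 0.4165, -0.1799,  0.0237]), 'L': 0.0251, 'W': 0.0036, 'ang': -6.5, 'ztop': np.float64(0.0
[... 685 characters left out ...]
: array([ 0.4435, -0.1065]), 'med': array([ 0.4488, -0.1022,  0.0403]), 'L': 0.0559, 'W': 0.04, 'ang': 26.8, 'ztop': np.float64(0.0463), 'n': 149}
t [315. 227.] {'c': array([ 0.4325, -0.2075]), 'med': array([ 0.43  , -0.2064,  0.0395]), 'L': 0.0764, 'W': 0.0409, 'ang': -17.5, 'ztop': np.float64(0.0448), 'n': 261}
t [237. 231.] {'c': array([0.42  , 0.0362]), 'med': array([0.4188, 0.035 , 0.0397]), 'L': 0.0764, 'W': 0.0438, 'ang': -20.7, 'ztop': np.float64(0.045), 'n': 288}
t 27.75 tcp [0.6445 0.1829 0.2194] x [0.031 1.    0.003] y [ 1.    -0.031  0.007] z [ 0.007  0.003 -1.   ] q [-0.61  0.46  0.39  1.51 -0.19  1.19 -0.23] w 0.0768 gf 0.0 F [ 0.7  0.6 -0.6]
shift/0.3 [-1.2768  0.0089  0.0609]
```

```bash
H="python3 -m handwheel"
$H '[[-0.1476,-0.0731,0,0,0,0,0.8],[-0.1476,-0.0731,0,0,0,0,0.8],[-0.1476,-0.0731,0,0,0,0,0.8],[-0.1476,-0.0731,0,0,0,0,0.8],[-0.1476,-0.0731,0,0,0,0,0.8]]' >/dev/null
$H '[[-0.1476,-0.0731,0,0,0,0,0.8],[-0.1476,-0.0731,0,0,0,0,0.8],[-0.1476,-0.0731,0,0,0,0,0.8],[-0.1476,-0.0731,0,0,0,0,0.8],[0,0,0.025,0,0,0.0222,0.8]]' >/dev/null
for i in 1 2; do $H '[[0,0,0.025,0,0,0.0222,0.8],[0,0,0.025,0,0,0.0222,0.8],[0,0,0.025,0,0,0.0222,0.8],[0,0,0.025,0,0,0.0222,0.8],[0,0,0.025,0,0,0.0222,0.8]]' >/dev/null; done
$H '[[0,0,0.025,0,0,0.0222,0.8],[0,0,0.025,0,0,0.0222,0.8],[0,0,0,0,0,0,0.8],[0,0,0,0,0,0,0.8],[0,0,0,0,0,0,0.8]]' >/dev/null
python3 - <<'E'
from h import *
p,d,K,T=grab("wrist","w6"); rolls("w",p,d,K,T); to([.435,-.209,.012])
E
```

```text
w [ 8. 97.] {'c': array([ 0.564 , -0.0488]), 'med': array([ 0.5637, -0.0534,  0.0392]), 'L': 0.0307, 'W': 0.0128, 'ang': -30.6, 'ztop': np.float64(0.0448), 'n': 592}
w [248. 192.] {'c': array([ 0.4356, -0.2084]), 'med': array([ 0.4399, -0.2097,  0.0377]), 'L': 0.077, 'W': 0.0452, 'ang': -15.7, 'ztop': np.float64(0.0398), 'n': 4024}
w [145. 214.] {'c': array([ 0.4364, -0.113 ]), 'med': array([ 0.4442, -0.1157,  0.0373]), 'L': 0.078, 'W': 0.0431, 'ang': 22.1, 'ztop': np.float64(0.0397), 'n': 3522}
w [ 21. 269.] {'c': array([0.4203, 0.0289]), 'med': array([0.4221, 0.0214, 0.0362]), 'L': 0.0784, 'W': 0.0386, 'ang': -24.4, 'ztop': np.float64(0.0395), 'n': 3101}
t 30.3 tcp [ 0.433  -0.2097  0.1179] x [ 0.963 -0.268  0.   ] y [-0.268 -0.963 -0.   ] z [ 0.  0. -1.] q [-0.37  0.33  0.87  2.07 -0.32  0.88 -1.16] w 0.0768 gf 0.0 F [0.4 0.7 0.9]
shift/0.3 [ 0.0056 -0.0039  0.3529]
```

```bash
H="python3 -m handwheel"
$H '[[0.0074,-0.006,0.12,0,0,0,0.6],[0,0,0.12,0,0,0,0.6],[0,0,0.08,0,0,0,0.6],[0,0,0.033,0,0,0,0.6],[0,0,0,0,0,0,-1]]' >/dev/null
$H '[[0,0,0,0,0,0,-1],[0,0,0,0,0,0,-1],[0,0,0,0,0,0,-1],[0,0,0,0,0,0,-1],[0,0,-0.05,0,0,0,-1]]' 30
$H '[[0,0,-0.15,0,0,0,-1],[0,0,-0.15,0,0,0,-1],[0,0,-0.15,0,0,0,-1],[0,0,-0.14,0,0,-0.0222,-1],[0,0,0,0,0,-0.0222,-1]]'
for i in 1 2; do $H '[[0,0,0,0,0,-0.0222,-1],[0,0,0,0,0,-0.0222,-1],[0,0,0,0,0,-0.0222,-1],[0,0,0,0,0,-0.0222,-1],[0,0,0,0,0,-0.0222,-1]]' >/dev/null; done
$H '[[0,0,0,0,0,-0.0222,-1],[0.124,0.081,0,0,0,0,-1],[0.124,0.081,0,0,0,0,-1],[0.124,0.081,0,0,0,0,-1],[0.124,0.081,0,0,0,0,-1]]' >/dev/null
$H '[[0.124,0.081,0,0,0,0,-1],[0.124,0.081,0,0,0,0,-1],[0.124,0.081,0,0,0,0,-1],[0.124,0.081,0,0,0,0,-1],[0,0,0,0,0,0,-1]]' >/dev/null
$H '[[0,0,0,0,0,0,-1],[0,0,0,0,0,0,-1],[0,0,0,0,0,0,-1],[0,0,0,0,0,0,-1],[0,0,0,0,0,0,-1]]' >/dev/null
python3 -c "from h import *;to([.6395,.0835,.036])"
```

```text
clock: 31.3
eef_pos: [0.4346, -0.2079, 0.0266]
ee_rot: [-3.112, 0.427, 0.004]
contact_force: [0.0, -0.0, -0.6]
gripper_width: 0.0456
grip_force: 31.8
clock: 31.8
eef_pos: [0.439, -0.2109, 0.2102]
ee_rot: [3.14, 0.017, 0.019]
contact_force: [0.4, 0.6, -2.0]
gripper_width: 0.0454
grip_force: 31.9
t 34.3 tcp [0.6388 0.0821 0.2043] x [0.032 0.999 0.   ] y [ 0.999 -0.032  0.   ] z [ 0.  0. -1.] q [-0.56  0.45  0.51  1.59 -0.23  1.16 -0.04] w 0.0454 gf 31.774021983146667 F [-0.3  0.6 -0.9]
shift/0.3 [0.0047 0.002  0.5609]
```

```bash
H="python3 -m handwheel"
$H '[[0.005,0.002,0.14,0,0,0,-1],[0,0,0.15,0,0,0,-1],[0,0,0.15,0,0,0,-1],[0,0,0.08,0,0,0,-1],[0,0,0.04,0,0,0,-1]]' >/dev/null
$H '[[0,0,0,0,0,0,-1],[0,0,0,0,0,0,-1],[0,0,0,0,0,0,0.3],[0,0,0,0,0,0,0.3],[0,0,0,0,0,0,0.3]]'
$H '[[0,0,-0.1,0,0,0,0.3],[0,0,-0.15,0,0,0,0.3],[0,0,-0.15,0,0,0,0.6],[0,0,-0.15,0,0,0,0.6],[0,0,-0.05,0,0,0,0.6]]' >/dev/null
python3 - <<'E'
from h import *
p,d,K,T=grab("wrist","w7"); rolls("w",p,d,K,T); to([.4365,-.113,.2])
p,d,K,T=grab("scene","s7"); rolls("s",p,d,K,T)
E
```

```text
clock: 35.3
eef_pos: [0.6401, 0.0845, 0.0365]
ee_rot: [2.255, 2.187, 0.002]
contact_force: [0.1, 0.5, 0.3]
gripper_width: 0.0556
grip_force: 0.0
w [249.  87.] {'c': array([0.6462, 0.1787]), 'med': array([0.6463, 0.18  , 0.0597]), 'L': 0.0779, 'W': 0.0446, 'ang': 88.8, 'ztop': np.float64(0.0619), 'n': 3007}
w [248. 174.] {'c': array([0.6416, 0.0821]), 'med': array([0.6418, 0.0853, 0.0597]), 'L': 0.0763, 'W': 0.0447, 'ang': 88.5, 'ztop': np.float64(0.0619), 'n': 2310}
w [ 83. 209.] {'c': array([0.4238, 0.0363]), 'med': array([0.4271, 0.0398, 0.0371]), 'L': 0.0776, 'W': 0.044, 'ang': -21.1, 'ztop': np.float64(0.0398), 'n': 2083}
w [214. 232.] {'c': array([0.5919, 0.0064]), 'med': array([0.5998, 0.0072, 0.0476]), 'L': 0.0985, 'W': 0.0372, 'ang': -8.9, 'ztop': np.float64(0.0568), 'n': 1130}
w [199. 258.] {'c': array([ 0.573 , -0.0351]), 'med': array([ 0.5727, -0.0332,  0.0464]), 'L': 0.0335, 'W': 0.024, 'ang': 88.2, 'ztop': np.float64(0.0503), 'n': 407}
w [119. 284.] {'c': array([ 0.444 , -0.0835]), 'med': array([ 0.4493, -0.0811,  0.0266]), 'L': 0.034, 'W': 0.0031, 'ang': 17.2, 'ztop': n
[... 531 characters left out ...]
': -23.3, 'ztop': np.float64(0.0442), 'n': 207}
s [248. 210.] {'c': array([ 0.5729, -0.0318]), 'med': array([ 0.573 , -0.0328,  0.047 ]), 'L': 0.0312, 'W': 0.0184, 'ang': -73.2, 'ztop': np.float64(0.0539), 'n': 65}
s [254. 220.] {'c': array([0.596 , 0.0103]), 'med': array([0.6047, 0.0068, 0.0497]), 'L': 0.0899, 'W': 0.0413, 'ang': -6.1, 'ztop': np.float64(0.0604), 'n': 165}
s [269. 239.] {'c': array([0.6429, 0.0833]), 'med': array([0.6478, 0.0862, 0.0607]), 'L': 0.0769, 'W': 0.044, 'ang': 84.5, 'ztop': np.float64(0.0658), 'n': 317}
s [297. 253.] {'c': array([0.6494, 0.1818]), 'med': array([0.6522, 0.1842, 0.0615]), 'L': 0.0761, 'W': 0.0418, 'ang': -87.5, 'ztop': np.float64(0.0657), 'n': 317}
```

```bash
H="python3 -m handwheel"
$H '[[-0.1131,-0.1113,0,0,0,0,0.6],[-0.1131,-0.1113,0,0,0,0,0.6],[-0.1131,-0.1113,0,0,0,0,0.6],[-0.1131,-0.1113,0,0,0,0,0.6],[-0.1131,-0.1113,0,0,0,0,0.6]]' >/dev/null
$H '[[-0.1131,-0.1113,0,0,0,0,0.6],[0,0,0.04,0,0,0.023,0.6],[0,0,0.04,0,0,0.023,0.6],[0,0,0.04,0,0,0.023,0.6],[0,0,0.04,0,0,0.023,0.6]]' >/dev/null
$H '[[0,0,0.04,0,0,0.023,0.6],[0,0,0.04,0,0,0.023,0.6],[0,0,0.04,0,0,0.023,0.6],[0,0,0.04,0,0,0.023,0.6],[0,0,0,0,0,0,0.6]]' >/dev/null
$H '[[0,0,0,0,0,0,0.6],[0,0,0,0,0,0,0.6],[0,0,0,0,0,0,0.6],[0,0,0,0,0,0,0.6],[0,0,0,0,0,0,0.6]]' >/dev/null
python3 - <<'E'
from h import *
p,d,K,T=grab("wrist","w8"); rolls("w",p,d,K,T); to([.4365,-.113,.012])
E
```

```text
w [165.   5.] {'c': array([ 0.5457, -0.0045]), 'med': array([ 0.5454, -0.0049,  0.0438]), 'L': 0.0236, 'W': 0.0078, 'ang': -64.8, 'ztop': np.float64(0.0471), 'n': 316}
w [225.   6.] {'c': array([ 0.5601, -0.0419]), 'med': array([ 0.56  , -0.0445,  0.0443]), 'L': 0.0343, 'W': 0.0098, 'ang': -66.9, 'ztop': np.float64(0.0479), 'n': 541}
w [ 87. 144.] {'c': array([0.4221, 0.0337]), 'med': array([0.4264, 0.0296, 0.0375]), 'L': 0.078, 'W': 0.0449, 'ang': -20.7, 'ztop': np.float64(0.0397), 'n': 4984}
w [248. 189.] {'c': array([ 0.4367, -0.1105]), 'med': array([ 0.4408, -0.1092,  0.0377]), 'L': 0.0766, 'W': 0.0453, 'ang': 22.5, 'ztop': np.float64(0.0397), 'n': 3981}
t 37.95 tcp [ 0.4334 -0.1129  0.1201] x [0.927 0.375 0.001] y [ 0.375 -0.927 -0.   ] z [ 0.001  0.    -1.   ] q [-0.5   0.22  0.75  2.14 -0.19  0.85 -0.83] w 0.0681 gf 0.0 F [0.2 0.4 0.7]
shift/0.3 [0.0094 0.0041 0.3604]
```

```bash
H="python3 -m handwheel"
$H '[[0.013,-0.0027,0.12,0,0,0,0.6],[0,0,0.12,0,0,0,0.6],[0,0,0.08,0,0,0,0.6],[0,0,0.04,0,0,0,0.6],[0,0,0,0,0,0,-1]]' >/dev/null
$H '[[0,0,0,0,0,0,-1],[0,0,0,0,0,0,-1],[0,0,0,0,0,0,-1],[0,0,0,0,0,0,-1],[0,0,-0.05,0,0,0,-1]]' 30
$H '[[0,0,-0.15,0,0,0,-1],[0,0,-0.15,0,0,0,-1],[0,0,-0.15,0,0,0,-1],[0,0,-0.14,0,0,-0.023,-1],[0,0,0,0,0,-0.023,-1]]' >/dev/null
$H '[[0,0,0,0,0,-0.023,-1],[0,0,0,0,0,-0.023,-1],[0,0,0,0,0,-0.023,-1],[0,0,0,0,0,-0.023,-1],[0,0,0,0,0,-0.023,-1]]' >/dev/null
$H '[[0,0,0,0,0,-0.023,-1],[0.142,0.0592,0,0,0,0,-1],[0.142,0.0592,0,0,0,0,-1],[0.142,0.0592,0,0,0,0,-1],[0.142,0.0592,0,0,0,0,-1]]' >/dev/null
$H '[[0.142,0.0592,0,0,0,0,-1],[0.142,0.0592,0,0,0,0,-1],[0.142,0.0592,0,0,0,0,-1],[0,0,0,0,0,0,-1],[0,0,0,0,0,0,-1]]' >/dev/null
$H '[[0,0,0,0,0,0,-1],[0,0,0,0,0,0,-1],[0,0,0,0,0,0,-1],[0,0,0,0,0,0,-1],[0,0,0,0,0,0,-1]]' >/dev/null
python3 -c "from h import *;to([.570,.1835,.036])"
```

```text
clock: 38.95
eef_pos: [0.4354, -0.1103, 0.0264]
ee_rot: [-3.083, -0.6, 0.004]
contact_force: [-0.1, -0.2, -0.6]
gripper_width: 0.0454
grip_force: 31.9
t 41.45 tcp [0.5699 0.1831 0.2041] x [0.031 1.    0.   ] y [ 1.    -0.031  0.   ] z [ 0.  0. -1.] q [-0.79  0.37  0.53  1.71 -0.2   1.12 -0.23] w 0.0454 gf 31.99090540409088 F [ 0.6 -0.5 -0.7]
shift/0.3 [1.200e-03 2.000e-04 5.604e-01]
```

```bash
H="python3 -m handwheel"
$H '[[0.001,0,0.14,0,0,0,-1],[0,0,0.15,0,0,0,-1],[0,0,0.15,0,0,0,-1],[0,0,0.08,0,0,0,-1],[0,0,0.04,0,0,0,-1]]' >/dev/null
$H '[[0,0,0,0,0,0,-1],[0,0,0,0,0,0,-1],[0,0,0,0,0,0,0.3],[0,0,0,0,0,0,0.3],[0,0,0,0,0,0,0.3]]'
$H '[[0,0,-0.1,0,0,0,0.3],[0,0,-0.15,0,0,0,0.3],[0,0,-0.15,0,0,0,0.6],[0,0,-0.15,0,0,0,0.6],[0,0,-0.05,0,0,0,0.6]]' >/dev/null
$H '[[-0.102,-0.0953,0,0,0,0,0.6],[-0.102,-0.0953,0,0,0,0,0.6],[-0.102,-0.0953,0,0,0,0,0.6],[-0.102,-0.0953,0,0,0,0,0.6],[-0.102,-0.0953,0,0,0,0,0.6]]' >/dev/null
$H '[[0,0,0.037,0,0,-0.022,0.6],[0,0,0.037,0,0,-0.022,0.6],[0,0,0.037,0,0,-0.022,0.6],[0,0,0.037,0,0,-0.022,0.6],[0,0,0.037,0,0,-0.022,0.6]]' >/dev/null
$H '[[0,0,0.037,0,0,-0.022,0.6],[0,0,0.037,0,0,-0.022,0.6],[0,0,0.037,0,0,-0.022,0.6],[0,0,0.037,0,0,-0.022,0.6],[0,0,0,0,0,0,0.6]]' >/dev/null
$H '[[0,0,0,0,0,0,0.6],[0,0,0,0,0,0,0.6],[0,0,0,0,0,0,0.6],[0,0,0,0,0,0,0.6],[0,0,0,0,0,0,0.6]]' >/dev/null
python3 - <<'E'
from h import *
p,d,K,T=grab("wrist","w9"); rolls("w",p,d,K,T); to([.4225,.035,.012])
p,d,K,T=grab("top","t9"); rolls("t",p,d,K,T)
E
```

```text
clock: 42.45
eef_pos: [0.5703, 0.1841, 0.0365]
ee_rot: [2.255, 2.187, 0.002]
contact_force: [0.5, 0.6, -1.0]
gripper_width: 0.0555
grip_force: 0.0
w [459.  39.] {'c': array([0.361 , 0.2111]), 'med': array([0.3608, 0.2113, 0.0507]), 'L': 0.0023, 'W': 0.0014, 'ang': 0.5, 'ztop': np.float64(0.0533), 'n': 17}
w [483.  48.] {'c': array([0.3706, 0.219 ]), 'med': array([0.372 , 0.2181, 0.0606]), 'L': 0.0166, 'W': 0.005, 'ang': 77.0, 'ztop': np.float64(0.0662), 'n': 80}
w [471.  45.] {'c': array([0.3666, 0.2115]), 'med': array([0.3666, 0.2117, 0.0594]), 'L': 0.0033, 'W': 0.002, 'ang': 37.1, 'ztop': np.float64(0.062), 'n': 20}
w [462.  54.] {'c': array([0.3716, 0.2161]), 'med': array([0.3716, 0.2159, 0.0431]), 'L': 0.0105, 'W': 0.0016, 'ang': 60.9, 'ztop': np.float64(0.0522), 'n': 41}
w [250. 189.] {'c': array([0.4194, 0.036 ]), 'med': array([0.415 , 0.0373, 0.0378]), 'L': 0.0766, 'W': 0.0452, 'ang': -20.6, 'ztop': np.float64(0.0399), 'n': 4049}
w [436. 163.] {'c': array([0.4516, 0.1948]), 'med': array([0.4521, 0.1951, 0.0287]), 'L': 0.0025, 'W': 0.0012, 'ang': 7.9, 'ztop': np.float64(0.037),
[... 995 characters left out ...]
g': 89.7, 'ztop': np.float64(0.0668), 'n': 279}
t [247. 171.] {'c': array([0.6076, 0.0026]), 'med': array([0.6074, 0.0033, 0.0527]), 'L': 0.0631, 'W': 0.0255, 'ang': -33.2, 'ztop': np.float64(0.0598), 'n': 119}
t [190. 183.] {'c': array([0.5705, 0.1814]), 'med': array([0.5675, 0.1806, 0.0614]), 'L': 0.0763, 'W': 0.0438, 'ang': 89.5, 'ztop': np.float64(0.0668), 'n': 288}
t [260. 183.] {'c': array([ 0.5681, -0.037 ]), 'med': array([ 0.5673, -0.0374,  0.0498]), 'L': 0.0319, 'W': 0.0223, 'ang': -78.4, 'ztop': np.float64(0.0546), 'n': 60}
t [247. 186.] {'c': array([0.5568, 0.0036]), 'med': array([0.5586, 0.0033, 0.0509]), 'L': 0.0313, 'W': 0.0235, 'ang': 10.2, 'ztop': np.float64(0.0548), 'n': 61}
```

```bash
H="python3 -m handwheel"
$H '[[0.009,0,0.12,0,0,0,0.6],[0,0,0.12,0,0,0,0.6],[0,0,0.08,0,0,0,0.6],[0,0,0.027,0,0,0,0.6],[0,0,0,0,0,0,-1]]' >/dev/null
$H '[[0,0,0,0,0,0,-1],[0,0,0,0,0,0,-1],[0,0,0,0,0,0,-1],[0,0,0,0,0,0,-1],[0,0,-0.05,0,0,0,-1]]' 30
$H '[[0,0,-0.15,0,0,0,-1],[0,0,-0.15,0,0,0,-1],[0,0,-0.15,0,0,0,-1],[0,0,-0.14,0,0,0.022,-1],[0,0,0,0,0,0.022,-1]]' >/dev/null
$H '[[0,0,0,0,0,0.022,-1],[0,0,0,0,0,0.022,-1],[0,0,0,0,0,0.022,-1],[0,0,0,0,0,0.022,-1],[0,0,0,0,0,0.022,-1]]' >/dev/null
$H '[[0,0,0,0,0,0.022,-1],[0,0,0,0,0,0.022,-1],[0.046,0.122,0,0,0,0,-1],[0.046,0.122,0,0,0,0,-1],[0.046,0.122,0,0,0,0,-1]]' >/dev/null
$H '[[0.046,0.122,0,0,0,0,-1],[0,0,0,0,0,0,-1],[0,0,0,0,0,0,-1],[0,0,0,0,0,0,-1],[0,0,0,0,0,0,-1]]' >/dev/null
python3 -c "from h import *;to([.568,.0865,.036])"
```

```text
clock: 46.05
eef_pos: [0.4186, 0.0361, 0.0264]
ee_rot: [-0.558, -3.089, 0.002]
contact_force: [-0.4, -0.2, -1.0]
gripper_width: 0.0454
grip_force: 31.9
t 48.05 tcp [0.5668 0.0863 0.2042] x [0.031 1.    0.001] y [ 1.    -0.031 -0.   ] z [-0.     0.001 -1.   ] q [-0.71  0.33  0.61  1.77 -0.21  1.11 -0.06] w 0.0456 gf 31.945855021476746 F [-0.3 -0.4 -1. ]
shift/0.3 [3.000e-04 4.200e-03 5.607e-01]
```

```bash
H="python3 -m handwheel"
$H '[[0,0.004,0.14,0,0,0,-1],[0,0,0.15,0,0,0,-1],[0,0,0.15,0,0,0,-1],[0,0,0.08,0,0,0,-1],[0,0,0.04,0,0,0,-1]]' >/dev/null
$H '[[0,0,0,0,0,0,-1],[0,0,0,0,0,0,-1],[0,0,0,0,0,0,0.3],[0,0,0,0,0,0,0.3],[0,0,0,0,0,0,0.3]]'
$H '[[0,0,-0.1,0,0,0,0.3],[0,0,-0.15,0,0,0,0.3],[0,0,-0.15,0,0,0,0.6],[0,0,-0.15,0,0,0,0.6],[0,0,-0.05,0,0,0,0.6]]' >/dev/null
$H '[[0.087,-0.095,0,0,0,0,0.6],[0.087,-0.095,0,0,0,0,0.6],[0.087,-0.095,0,0,0,0,0.6],[0.087,-0.095,0,0,0,0,0.6],[0.087,-0.095,0,0,0,0,0.6]]' >/dev/null
$H '[[0,0,0,0,0,0,0.8],[0,0,0,0,0,0,0.8],[0,0,0,0,0,0,0.8],[0,0,0,0,0,0,0.8],[0,0,0,0,0,0,0.8]]' >/dev/null
python3 - <<'E'
from h import *
st(); p,d,K,T=grab("wrist","w10"); grab("top","t10"); p2,d2,K2,T2=load("t10"); rolls("t",p2,d2,K2,T2,.5,.7)
P=cloud(d,K,T); X,Y,Z=P[...,0],P[...,1],P[...,2]
b=lambda z0,z1:blob(P,(X>.34)&(X<.5)&(Y>.15)&(Y<.29),z0,z1)
print("hub",b(.034,.046)); print("knob",b(.055,.08)); print("arm",b(.013,.022))
hsv=cv2.cvtColor(p,cv2.COLOR_RGB2HSV); print("board",blob(P,(hsv[...,1]>80)&(X>.3)&(X<.55)&(Y>.08)&(Y<.4),.001,.012))
E
```

```text
clock: 49.05
eef_pos: [0.5695, 0.0871, 0.0366]
ee_rot: [2.255, 2.187, 0.002]
contact_force: [0.3, 0.4, -0.4]
gripper_width: 0.0557
grip_force: 0.0
t 50.55 tcp [0.4313 0.2207 0.2159] x [ 0.033  0.999 -0.   ] y [ 0.999 -0.033  0.   ] z [ 0. -0. -1.] q [-1.06  0.13  0.55  1.95 -0.07  1.08 -0.52] w 0.0768 gf 0.0 F [0.2 0.2 0.4]
t [188. 160.] {'c': array([0.6443, 0.1911]), 'med': array([0.642 , 0.1898, 0.0615]), 'L': 0.0743, 'W': 0.0432, 'ang': 89.9, 'ztop': np.float64(0.0661), 'n': 283}
t [223. 161.] {'c': array([0.6409, 0.0805]), 'med': array([0.638 , 0.0789, 0.0613]), 'L': 0.0737, 'W': 0.0436, 'ang': 89.5, 'ztop': np.float64(0.0666), 'n': 282}
t [247. 171.] {'c': array([0.6082, 0.0017]), 'med': array([0.6082, 0.0032, 0.0529]), 'L': 0.0633, 'W': 0.028, 'ang': -38.6, 'ztop': np.float64(0.0612), 'n': 119}
t [190. 183.] {'c': array([0.5709, 0.1817]), 'med': array([0.5674, 0.1807, 0.0613]), 'L': 0.0762, 'W': 0.0439, 'ang': 88.9, 'ztop': np.float64(0.0665), 'n': 287}
t [220. 183.] {'c': array([0.5693, 0.0874]), 'med': array([0.5668, 0.0874, 0.0609]), 'L': 0.076, 'W': 0.0438, 'ang': 87.9, 'zt
[... 273 characters left out ...]
  0.0489]), 'L': 0.0296, 'W': 0.0201, 'ang': -84.0, 'ztop': np.float64(0.0544), 'n': 61}
hub {'c': array([0.4057, 0.2189]), 'med': array([0.4302, 0.2203, 0.0389]), 'L': 0.097, 'W': 0.0435, 'ang': -3.2, 'ztop': np.float64(0.0401), 'n': 989}
knob {'c': array([0.363 , 0.2218]), 'med': array([0.364 , 0.2229, 0.0664]), 'L': 0.0207, 'W': 0.0206, 'ang': 42.3, 'ztop': np.float64(0.0677), 'n': 317}
arm {'c': array([0.4024, 0.2242]), 'med': array([0.3933, 0.2211, 0.0168]), 'L': 0.1016, 'W': 0.0333, 'ang': -3.3, 'ztop': np.float64(0.0206), 'n': 514}
board {'c': array([0.4168, 0.2639]), 'med': array([0.4185, 0.2748, 0.0048]), 'L': 0.2758, 'W': 0.152, 'ang': -88.2, 'ztop': np.float64(0.0061), 'n': 19299}
```

View pics/w10.png

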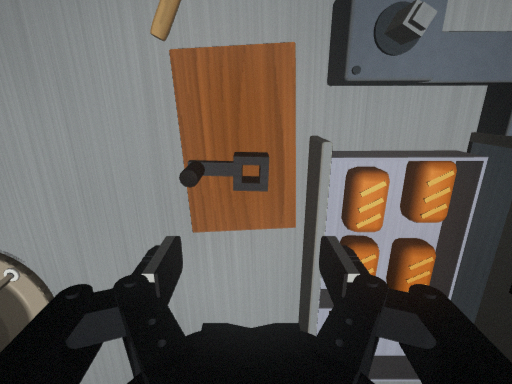

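```bash
H="python3 -m handwheel"
$H '[[0.0964,0.0915,0,0,0,0,0.8],[0.0964,0.0915,0,0,0,0,0.8],[0.0964,0.0915,0,0,0,0,0.8],[0.0964,0.0915,0,0,0,0,0.8],[0.0964,0.0915,0,0,0,0,0.8]]' >/dev/null
$H '[[0,0,0,0,0,0,0.8],[0,0,0,0,0,0,0.8],[0,0,0,0,0,0,0.8],[0,0,0,0,0,0,0.8],[0,0,0,0,0,0,0.8]]' >/dev/null
python3 - <<'E'
from h import *
p,d,K,T=load("w10"); P=cloud(d,K,T); X,Y,Z=P[...,0],P[...,1],P[...,2]
print("hub only",blob(P,(X>.409)&(X<.5)&(Y>.15)&(Y<.29),.036,.046))
# hole: dark-edged square: brown pixels enclosed by hub
hsv=cv2.cvtColor(p,cv2.COLOR_RGB2HSV); sub=(hsv[160:182,240:262,1]>80).astype(np.uint8)
k,l,s,c=cv2.connectedComponentsWithStats(sub); print(s,c+[240,160]); 
print("hub px ray",ray(251,171,.04,K,T))
st(); p,d,K,T=grab("wrist","w11"); P=cloud(d,K,T); X,Y,Z=P[...,0],P[...,1],P[...,2]
b=lambda z0,z1:blob(P,(X>.53)&(X<.62)&(Y>.32)&(Y<.40),z0,z1)
print("nose",b(.111,.118)); print("shaft top",b(.103,.118)); print("all",b(.085,.118)); print("shoulder",b(.072,.078))
m=(X>.53)&(X<.62)&(Y>.32)&(Y<.40)&(Z>.1); v,u=np.where(m); print(u.min(),u.max(),v.min(),v.max())
u0,v0=int(u.mean())-40,int(v.mean())-40; u0=max(u0,0);v0=max(v0,0)
cv2.imwrite("pics/w11c.png",cv2.resize(p[v0:v0+80,u0:u0+80],None,fx=6,fy=6,interpolation=cv2.INTER_NEAREST)[:,:,::-1]); print(u0,v0)
E
```

```text
hub only {'c': array([0.4326, 0.2173]), 'med': array([0.4314, 0.2189, 0.0389]), 'L': 0.0435, 'W': 0.043, 'ang': 86.8, 'ztop': np.float64(0.04), 'n': 919}
[[  0   0  22  22 207]
 [  2   5  18  17 277]] [[250.7294686  167.97584541]
 [250.32851986 172.38628159]]
hub px ray [0.43325492 0.22122878 0.04      ]
t 51.65 tcp [0.5719 0.3613 0.2166] x [0.031 1.    0.001] y [ 1.    -0.031  0.   ] z [ 0.     0.001 -1.   ] q [-0.97  0.5   0.51  1.49 -0.25  1.21 -0.46] w 0.0768 gf 0.0 F [0.1 0.5 0.7]
nose {'c': array([0.5755, 0.3608]), 'med': array([0.5754, 0.3609, 0.1118]), 'L': 0.0142, 'W': 0.0138, 'ang': 59.2, 'ztop': np.float64(0.113), 'n': 192}
shaft top {'c': array([0.5755, 0.3609]), 'med': array([0.5755, 0.3627, 0.1107]), 'L': 0.0206, 'W': 0.0199, 'ang': 59.7, 'ztop': np.float64(0.1127), 'n': 407}
all {'c': array([0.5755, 0.3609]), 'med': array([0.5756, 0.3641, 0.1054]), 'L': 0.0207, 'W': 0.0199, 'ang': 60.0, 'ztop': np.float64(0.1126), 'n': 517}
shoulder {'c': array([0.5674, 0.3618]), 'med': array([0.5742, 0.3681, 0.073 ]), 'L': 0.075, 'W': 0.0588, 'ang': 88.8, 'ztop': np.float64(0.0742), 'n': 639}
121 383 173 383
213 289
```

View pics/w11c.png

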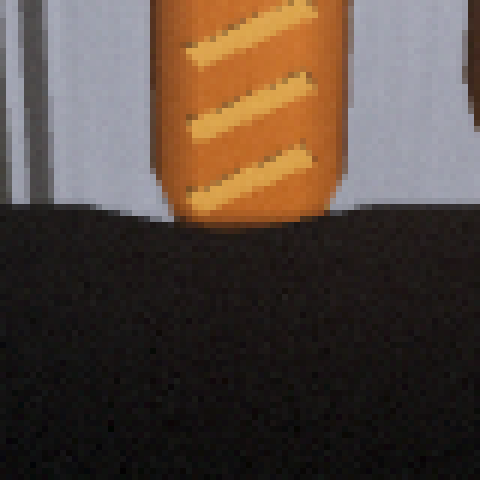

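```bash
H="python3 -m handwheel"
$H '[[-0.0984,-0.0897,0,0,0,0,0.8],[-0.0984,-0.0897,0,0,0,0,0.8],[-0.0984,-0.0897,0,0,0,0,0.8],[-0.0984,-0.0897,0,0,0,0,0.8],[-0.0984,-0.0897,0,0,0,0,0.8]]' >/dev/null
for i in 1 2; do $H '[[0,0,0,0,0,-0.0224,0.8],[0,0,0,0,0,-0.0224,0.8],[0,0,0,0,0,-0.0224,0.8],[0,0,0,0,0,-0.0224,0.8],[0,0,0,0,0,-0.0224,0.8]]' >/dev/null; done
$H '[[0,0,0,0,0,-0.0224,0.8],[0,0,0.1,0,0,0,0.8],[0,0,0.15,0,0,0,0.8],[0,0,0,0,0,0,0.8],[0,0,0,0,0,0,0.8]]' >/dev/null
python3 - <<'E'
from h import *
p,d,K,T=grab("wrist","w12"); P=cloud(d,K,T); X,Y,Z=P[...,0],P[...,1],P[...,2]
print("hub only",blob(P,(X>.407)&(X<.5)&(Y>.15)&(Y<.29),.034,.046)); print("knob",blob(P,(X>.3)&(X<.4)&(Y>.15)&(Y<.29),.06,.08))
to([.433,.218,.016])
E
```

```text
hub only {'c': array([0.4323, 0.2176]), 'med': array([0.4302, 0.2175, 0.0388]), 'L': 0.0432, 'W': 0.043, 'ang': 87.3, 'ztop': np.float64(0.0398), 'n': 1498}
knob {'c': array([0.3625, 0.2214]), 'med': array([0.3623, 0.2215, 0.0665]), 'L': 0.0207, 'W': 0.0206, 'ang': -48.7, 'ztop': np.float64(0.0678), 'n': 612}
t 53.75 tcp [0.4341 0.219  0.1425] x [-0.999  0.053 -0.002] y [0.053 0.999 0.002] z [ 0.002  0.001 -1.   ] q [-0.93  0.21  0.42  2.03 -0.11  0.92  1.07] w 0.0774 gf 0.0 F [ 0.6 -0.   0.7]
shift/0.3 [ 0.0043 -0.0041  0.4217]
```

```bash
H="python3 -m handwheel"
$H '[[0.0055,-0.0047,0.12,0,0,0,0.8],[0,0,0.12,0,0,0,0.8],[0,0,0.12,0,0,0,0.8],[0,0,0.05,0,0,0,0.8],[0,0,0.018,0,0,0,0.8]]' >/dev/null
$H '[[0,0,0,0,0,0,0.8],[0,0,0,0,0,0,-1],[0,0,0,0,0,0,-1],[0,0,0,0,0,0,-1],[0,0,0,0,0,0,-1]]' 60
$H '[[0,0,0,0,0,0,-1],[0,0,0,0,0,0,-1],[0,0,-0.06,0,0,0,-1],[0,0,-0.12,0,0,0,-1],[0,0,-0.15,0,0,0,-1]]'
$H '[[0,0,-0.15,0,0,0,-1],[0,0,-0.1,0,0,0,-1],[0,0,0,0,0,0,-1],[0,0,0,0,0,0,-1],[0,0,0,0,0,0,-1]]'
python3 - <<'E'
from h import *
to([.5755,.3608,.18])
E
```

```text
clock: 54.75
eef_pos: [0.4328, 0.2182, 0.0141]
ee_rot: [0.084, 3.138, 0.004]
contact_force: [-0.9, 0.5, 7.7]
gripper_width: 0.0422
grip_force: 61.4
clock: 55.25
eef_pos: [0.4299, 0.2163, 0.1116]
ee_rot: [-0.084, -3.137, 0.004]
contact_force: [1.4, 1.8, -2.5]
gripper_width: 0.0419
grip_force: 61.6
clock: 55.75
eef_pos: [0.4301, 0.2166, 0.1849]
ee_rot: [-0.083, -3.138, 0.003]
contact_force: [-0.2, 0.4, -2.9]
gripper_width: 0.0419
grip_force: 61.9
t 55.75 tcp [0.4301 0.2166 0.1849] x [-0.999  0.053  0.003] y [ 0.053  0.999 -0.002] z [-0.003 -0.002 -1.   ] q [-0.96  0.15  0.45  1.99 -0.08  1.02  1.04] w 0.0419 gf 61.88838601112366 F [-0.2  0.4 -2.9]
shift/0.3 [-0.4586  0.5059  0.0142]
```

```bash
H="python3 -m handwheel"
$H '[[0,0,0,0,0,-0.0218,-1],[0,0,0,0,0,-0.0218,-1],[0,0,0,0,0,-0.0218,-1],[0,0,0,0,0,-0.0218,-1],[0,0,0,0,0,-0.0218,-1]]' >/dev/null
$H '[[0,0,0,0,0,-0.0218,-1],[0,0,0,0,0,-0.0218,-1],[0,0,0,0,0,-0.0218,-1],[-0.1318,-0.0354,0,0,0,0,-1],[-0.1318,-0.0354,0,0,0,0,-1]]' >/dev/null
$H '[[-0.1318,-0.0354,0,0,0,0,-1],[-0.1318,-0.0354,0,0,0,0,-1],[-0.1318,-0.0354,0,0,0,0,-1],[0,0,0,0,0,0,-1],[0,0,0,0,0,0,-1]]' >/dev/null
$H '[[0,0,0,0,0,0,-1],[0,0,0,0,0,0,-1],[0,0,0,0,0,0,-1],[0,0,0,0,0,0,-1],[0,0,0,0,0,0,-1]]' >/dev/null
python3 - <<'E'
from h import *
to([.5755,.3608,.13]); s,M=st(); print(np.degrees(np.arctan2(M[1,1],M[0,1])))
p,d,K,T=grab("wrist","w13"); P=cloud(d,K,T); X,Y,Z=P[...,0],P[...,1],P[...,2]
zt=s["eef_pos"][2]
b=lambda z0,z1:blob(P,(abs(X-.5755)<.045)&(abs(Y-.3608)<.045),z0,z1)
print(b(zt+.02,zt+.035),b(.1,.118))
E
```

```text
t 57.75 tcp [0.5769 0.3611 0.187 ] x [-0.504 -0.864 -0.001] y [-0.864  0.504 -0.   ] z [ 0.     0.001 -1.   ] q [-0.83  0.5   0.3   1.51 -0.16  1.15  2.11] w 0.0418 gf 61.918097734451294 F [ 1.1 -0.2 -2.9]
shift/0.3 [0.0034 0.0034 0.1899]
t 57.75 tcp [0.5769 0.3611 0.187 ] x [-0.504 -0.864 -0.001] y [-0.864  0.504 -0.   ] z [ 0.     0.001 -1.   ] q [-0.83  0.5   0.3   1.51 -0.16  1.15  2.11] w 0.0418 gf 61.918097734451294 F [ 1.1 -0.2 -2.9]
149.72960561824272
{'c': array([0.5772, 0.3594]), 'med': array([0.5762, 0.357 , 0.2115]), 'L': 0.0698, 'W': 0.0445, 'ang': -29.9, 'ztop': np.float64(0.2178), 'n': 6316} None
```

View pics/w13.png

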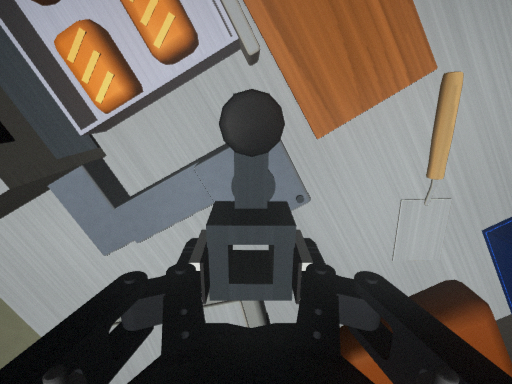

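```bash
H="python3 -m handwheel"
$H '[[0.0034,0.0034,0.07,0,0,0,-1],[0,0,0.07,0,0,0,-1],[0,0,0.06,0,0,0,-1],[0,0,0,0,0,0,-1],[0,0,0,0,0,0,-1]]' >/dev/null
python3 -c "from h import *; to([.5755,.3608,.082])"
$H '[[0,0,0.01,0,0,0,-1],[0,0,0.01,0,0,0,-1],[0,0,0.01,0,0,0,-1],[0,0,0.01,0,0,0,-1],[0,0,0,0,0,0,-1]]'
$H '[[0,0,0.01,0,0,0,-1],[0,0,0.01,0,0,0,-1],[0,0,0.01,0,0,0,-1],[0,0,0,0,0,0,-1],[0,0,0,0,0,0,-1]]'
```

```text
t 58.3 tcp [0.5757 0.361  0.1268] x [-0.504 -0.864 -0.   ] y [-0.864  0.504 -0.   ] z [ 0.  0. -1.] q [-0.82  0.55  0.29  1.57 -0.17  1.04  2.13] w 0.0421 gf 61.89313530921936 F [ 0.1 -1.4 -1.6]
shift/0.3 [0.0009 0.0003 0.1495]
clock: 58.8
eef_pos: [0.5756, 0.361, 0.1144]
ee_rot: [-1.564, 2.724, 0.0]
contact_force: [-0.4, 0.3, -1.4]
gripper_width: 0.0422
grip_force: 62.1
clock: 59.3
eef_pos: [0.5755, 0.3612, 0.1052]
ee_rot: [1.565, -2.724, -0.0]
contact_force: [0.2, 1.8, -3.7]
gripper_width: 0.0419
grip_force: 62.0
```

```bash
H="python3 -m handwheel"
$H '[[0,0,0.015,0,0,0,-1],[0,0,0.015,0,0,0,-1],[0,0,0.015,0,0,0,-1],[0,0,0.015,0,0,0,-1],[0,0,0,0,0,0,-1]]'
$H '[[0,0,0.007,0,0,0,-1],[0,0,0.007,0,0,0,-1],[0,0,0.007,0,0,0,-1],[0,0,0,0,0,0,-1],[0,0,0,0,0,0,-1]]'
```

```text
clock: 59.8
eef_pos: [0.5755, 0.3612, 0.0867]
ee_rot: [-1.565, 2.724, 0.0]
contact_force: [0.5, 2.9, -4.7]
gripper_width: 0.0422
grip_force: 62.0
clock: 60.3
eef_pos: [0.5755, 0.3612, 0.0822]
ee_rot: [-1.565, 2.724, 0.001]
contact_force: [-4.1, 0.6, 5.4]
gripper_width: 0.0421
grip_force: 62.9
```

```bash
H="python3 -m handwheel"
$H '[[0,0,-0.003,0,0,0.01,-1],[0,0,0,0,0,0.02,-1],[0,0,0,0,0,0.0225,-1],[0,0,0,0,0,0.0225,-1],[0,0,0,0,0,0.0225,-1]]'
$H '[[0,0,0,0,0,0.0225,-1],[0,0,0,0,0,0.0225,-1],[0,0,0,0,0,0.0225,-1],[0,0,0,0,0,0.0225,-1],[0,0,0,0,0,0.0225,-1]]'
python3 - <<'E'
from h import *
st(); p,d,K,T=grab("top","t14"); P=cloud(d,K,T); X,Y,Z=P[...,0],P[...,1],P[...,2]
print(blob(P,(X>.45)&(X<.66)&(Y>-.3)&(Y<.3),.07,.082))
E
```

```text
clock: 60.8
eef_pos: [0.5756, 0.3622, 0.0823]
ee_rot: [-0.663, 3.07, 0.003]
contact_force: [-0.9, 2.8, -0.3]
gripper_width: 0.042
grip_force: 62.4
clock: 61.3
eef_pos: [0.5757, 0.3614, 0.0823]
ee_rot: [0.441, 3.11, 0.001]
contact_force: [-1.7, 2.1, 0.1]
gripper_width: 0.0419
grip_force: 62.5
t 61.3 tcp [0.5757 0.3614 0.0823] x [-0.961  0.278 -0.   ] y [0.278 0.961 0.001] z [ 0.     0.001 -1.   ] q [-1.03  0.66  0.6   1.61 -0.42  1.    0.99] w 0.0419 gf 62.477978467941284 F [-1.7  2.1  0.1]
{'c': array([0.5872, 0.0677]), 'med': array([0.5268, 0.0701, 0.0766]), 'L': 0.372, 'W': 0.1331, 'ang': 88.2, 'ztop': np.float64(0.0806), 'n': 493}
```

```bash
H="python3 -m handwheel"
for i in 1 2 3 4 5; do $H '[[0,0,0,0,0,0.0225,-1],[0,0,0,0,0,0.0225,-1],[0,0,0,0,0,0.0225,-1],[0,0,0,0,0,0.0225,-1],[0,0,0,0,0,0.0225,-1]]' | grep -E "rot|force"; done
python3 - <<'E'
from h import *
s,M=st(); print(np.degrees(np.arctan2(M[1,1],M[0,1])))
p,d,K,T=grab("top","t15"); P=cloud(d,K,T); X,Y,Z=P[...,0],P[...,1],P[...,2]
h,e=np.histogram(X[(X>.45)&(X<.74)&(Y>-.1)&(Y<.25)&(Z>.07)&(Z<.083)],np.arange(.45,.74,.01)); print([(round(a,2),int(b)) for a,b in zip(e,h) if b>20])
E
```

```text
ee_rot: [-1.487, -2.766, 0.001]
contact_force: [-3.8, 1.1, 2.0]
grip_force: 62.6
ee_rot: [-2.352, -2.08, 0.005]
contact_force: [-5.8, 1.3, 4.0]
grip_force: 62.9
ee_rot: [-2.926, -1.138, 0.008]
contact_force: [-6.7, 2.2, 5.3]
grip_force: 63.0
ee_rot: [-3.14, -0.056, 0.009]
contact_force: [-8.2, 1.9, 3.8]
grip_force: 63.0
ee_rot: [-2.966, 1.034, 0.009]
contact_force: [-6.0, 2.6, 3.3]
grip_force: 62.9
t 63.85 tcp [0.5736 0.3625 0.0823] x [ 0.783 -0.622 -0.005] y [-0.622 -0.783  0.002] z [-0.005  0.002 -1.   ] q [-1.35  1.07  1.32  1.62 -1.07  1.34 -2.1 ] w 0.0417 gf 62.885591983795166 F [-6.   2.6  3.3]
-128.435773634859
[(np.float64(0.58), 271), (np.float64(0.59), 162), (np.float64(0.71), 33)]
```

```bash
H="python3 -m handwheel"
$H '[[0,0,0,0,0,0,0.5],[0,0,0,0,0,0,0.5],[0,0,0,0,0,0,0.5],[0,0,-0.05,0,0,0,0.5],[0,0,-0.1,0,0,0,0.5]]' | grep force
$H '[[0,0,-0.1,0,0,0,0.5],[0,0,0,0,0,0,0.5],[0,0,0,0,0,-0.0221,0.5],[0,0,0,0,0,-0.0221,0.5],[0,0,0,0,0,-0.0221,0.5]]' | grep eef
for i in 1 2 3 4 5 6; do $H '[[0,0,0,0,0,-0.0221,0.5],[0,0,0,0,0,-0.0221,0.5],[0,0,0,0,0,-0.0221,0.5],[0,0,0,0,0,-0.0221,0.5],[0,0,0,0,0,-0.0221,0.5]]' >/dev/null; done
$H '[[0,0,0,0,0,-0.0221,0.5],[0,0,0,0,0,0,0.5],[0,0,0,0,0,0,0.5],[0,0,0,0,0,0,0.5],[0,0,0,0,0,0,0.5]]' | grep force
python3 - <<'E'
from h import *
to([.5755,.3608,.090]); s,M=st(); print(np.degrees(np.arctan2(M[1,1],M[0,1])))
p,d,K,T=grab("wrist","w16"); P=cloud(d,K,T); X,Y,Z=P[...,0],P[...,1],P[...,2]
b=lambda z0,z1:blob(P,(abs(X-.5755)<.1)&(abs(Y-.3608)<.1),z0,z1)
print("hubtop",b(.1,.1115),"knob",b(.125,.14))
E
```

```text
contact_force: [-0.1, 0.5, 0.8]
grip_force: 0.0
eef_pos: [0.5759, 0.3605, 0.1577]
contact_force: [0.8, -1.3, -0.2]
grip_force: 0.0
t 68.4 tcp [0.5757 0.3608 0.1572] x [-0.615 -0.789  0.   ] y [-0.789  0.615 -0.   ] z [ 0. -0. -1.] q [-0.86  0.53  0.35  1.55 -0.19  1.1   2.01] w 0.0638 gf 0.0 F [ 0.8 -1.3 -0.2]
shift/0.3 [2.000e-04 6.000e-04 2.239e-01]
t 68.4 tcp [0.5757 0.3608 0.1572] x [-0.615 -0.789  0.   ] y [-0.789  0.615 -0.   ] z [ 0. -0. -1.] q [-0.86  0.53  0.35  1.55 -0.19  1.1   2.01] w 0.0638 gf 0.0 F [ 0.8 -1.3 -0.2]
142.0663964719751
hubtop {'c': array([0.5968, 0.3445]), 'med': array([0.5752, 0.3577, 0.1067]), 'L': 0.0971, 'W': 0.0444, 'ang': -38.1, 'ztop': np.float64(0.1096), 'n': 2983} knob {'c': array([0.6293, 0.3171]), 'med': array([0.6272, 0.3169, 0.1343]), 'L': 0.021, 'W': 0.0209, 'ang': -26.1, 'ztop': np.float64(0.1356), 'n': 890}
```

```bash
H="python3 -m handwheel"
$H '[[0,0,0.08,0,0,0,0.5],[0,0,0.08,0,0,0,0.5],[0,0,0.06,0,0,0,0.5],[0,0,0,0,0,0,-1],[0,0,0,0,0,0,-1]]' 60 | grep -E "eef|force"
$H '[[0,0,0,0,0,0,-1],[0,0,0,0,0,0,-1],[0,0,0,0,0,0,-1],[0,0,0,0,0,0.015,-1],[0,0,0,0,0,0.0225,-1]]' | grep -E "eef|force|width"
for i in 1 2 3 4 5; do $H '[[0,0,0,0,0,0.0225,-1],[0,0,0,0,0,0.0225,-1],[0,0,0,0,0,0.0225,-1],[0,0,0,0,0,0.0225,-1],[0,0,0,0,0,0.0225,-1]]' | grep -E "contact"; done
python3 - <<'E'
from h import *
s,M=st(); print(np.degrees(np.arctan2(M[1,1],M[0,1])))
p,d,K,T=grab("top","t17"); P=cloud(d,K,T); X,Y,Z=P[...,0],P[...,1],P[...,2]
h,e=np.histogram(X[(X>.45)&(X<.74)&(Y>-.1)&(Y<.25)&(Z>.07)&(Z<.083)],np.arange(.45,.74,.01)); print([(round(a,2),int(b)) for a,b in zip(e,h) if b>20])
E
```

```text
eef_pos: [0.574, 0.3608, 0.0908]
contact_force: [-2.9, -0.8, -4.7]
grip_force: 61.5
eef_pos: [0.5737, 0.3609, 0.0908]
contact_force: [-6.2, -0.5, -3.6]
gripper_width: 0.042
grip_force: 61.7
contact_force: [-7.0, -0.4, -3.0]
contact_force: [-5.7, 1.0, -5.0]
contact_force: [-3.4, 0.4, -5.4]
contact_force: [-2.9, 1.0, -5.3]
contact_force: [-1.1, -0.0, -6.1]
t 71.95 tcp [0.5757 0.3622 0.0911] x [0.961 0.275 0.001] y [ 0.275 -0.961 -0.   ] z [ 0.001  0.    -1.   ] q [-1.31  0.94  1.18  1.61 -0.92  1.23 -1.24] w 0.0415 gf 61.516035944223404 F [-1.1 -0.  -6.1]
-74.03511852302184
[(np.float64(0.64), 100), (np.float64(0.65), 297), (np.float64(0.66), 51), (np.float64(0.71), 30)]
```

```bash
H="python3 -m handwheel"
$H '[[0,0,0,0,0,0.0225,-1],[0,0,0,0,0,0.0225,-1],[0,0,0,0,0,0.0225,-1],[0,0,0,0,0,0.0225,-1],[0,0,0,0,0,0.0225,-1]]' | grep contact
$H '[[0,0,0,0,0,0.0225,-1],[0,0,0,0,0,0,0.4],[0,0,0,0,0,0,0.4],[0,0,0,0,0,0,0.4],[0,0,-0.06,0,0,0,0.4]]' | grep force
$H '[[0,0,-0.08,0,0,0,0.5],[0,0,-0.08,0,0,0,0.5],[0,0,0,0,0,-0.02174,0.5],[0,0,0,0,0,-0.02174,0.5],[0,0,0,0,0,-0.02174,0.5]]' | grep eef
for i in 1 2 3 4; do $H '[[0,0,0,0,0,-0.02174,0.5],[0,0,0,0,0,-0.02174,0.5],[0,0,0,0,0,-0.02174,0.5],[0,0,0,0,0,-0.02174,0.5],[0,0,0,0,0,-0.02174,0.5]]' >/dev/null; done
$H '[[0,0,0,0,0,0,0.5],[0,0,0,0,0,0,0.5],[0,0,0,0,0,0,0.5],[0,0,0,0,0,0,0.5],[0,0,0,0,0,0,0.5]]' | grep force
python3 - <<'E'
from h import *
to([.5757,.3610,.090]); s,M=st(); print(np.degrees(np.arctan2(M[1,1],M[0,1])))
p,d,K,T=grab("wrist","w18"); P=cloud(d,K,T); X,Y,Z=P[...,0],P[...,1],P[...,2]
b=lambda z0,z1:blob(P,(abs(X-.5755)<.1)&(abs(Y-.3608)<.1),z0,z1)
print("hubtop",b(.1,.1115),"knob",b(.125,.14))
E
```

```text
contact_force: [-1.3, -1.2, -3.9]
contact_force: [0.2, -0.2, 0.3]
grip_force: 0.0
eef_pos: [0.5767, 0.3608, 0.1604]
contact_force: [-0.1, 0.4, 0.4]
grip_force: 0.0
t 76.0 tcp [0.5756 0.3609 0.1572] x [-0.843  0.537 -0.   ] y [ 0.537  0.843 -0.   ] z [ 0. -0. -1.] q [-1.09  0.61  0.71  1.55 -0.42  1.14  0.71] w 0.0636 gf 0.0 F [-0.1  0.4  0.4]
shift/0.3 [-1.000e-04  5.000e-04  2.239e-01]
t 76.0 tcp [0.5756 0.3609 0.1572] x [-0.843  0.537 -0.   ] y [ 0.537  0.843 -0.   ] z [ 0. -0. -1.] q [-1.09  0.61  0.71  1.55 -0.42  1.14  0.71] w 0.0636 gf 0.0 F [-0.1  0.4  0.4]
57.510062156536165
hubtop {'c': array([0.5898, 0.3836]), 'med': array([0.5743, 0.3638, 0.1067]), 'L': 0.0967, 'W': 0.0438, 'ang': 57.8, 'ztop': np.float64(0.1092), 'n': 2971} knob {'c': array([0.6119, 0.42  ]), 'med': array([0.6096, 0.4198, 0.1343]), 'L': 0.0214, 'W': 0.0207, 'ang': -20.4, 'ztop': np.float64(0.1355), 'n': 889}
```

```bash
H="python3 -m handwheel"
$H '[[0,0,0.08,0,0,0,0.5],[0,0,0.08,0,0,0,0.5],[0,0,0.06,0,0,0,0.5],[0,0,0,0,0,0,-1],[0,0,0,0,0,0,-1]]' 60 | grep -E "eef|force"
$H '[[0,0,0,0,0,0,-1],[0,0,0,0,0,0,-1],[0,0,0,0,0,0,-1],[0,0,0,0,0,0.015,-1],[0,0,0,0,0,0.0225,-1]]' | grep -E "eef|force|width"
for i in 1 2 3; do $H '[[0,0,0,0,0,0.0225,-1],[0,0,0,0,0,0.0225,-1],[0,0,0,0,0,0.0225,-1],[0,0,0,0,0,0.0225,-1],[0,0,0,0,0,0.0225,-1]]' | grep -E "contact"; done
python3 - <<'E'
from h import *
s,M=st(); print(np.degrees(np.arctan2(M[1,1],M[0,1])),s["moment"])
p,d,K,T=grab("top","t19"); P=cloud(d,K,T); X,Y,Z=P[...,0],P[...,1],P[...,2]
h,e=np.histogram(X[(X>.45)&(X<.75)&(Y>-.1)&(Y<.25)&(Z>.07)&(Z<.083)],np.arange(.45,.75,.005)); print([(round(a,3),int(b)) for a,b in zip(e,h) if b>15])
E
```

```text
eef_pos: [0.5753, 0.3614, 0.091]
contact_force: [-1.0, 0.4, -2.8]
grip_force: 63.1
eef_pos: [0.575, 0.3612, 0.0915]
contact_force: [-2.8, 0.3, -2.8]
gripper_width: 0.0414
grip_force: 63.3
contact_force: [-2.9, 0.2, -1.5]
contact_force: [-4.3, -0.7, -1.1]
contact_force: [-14.0, -4.6, 9.3]
t 78.55 tcp [0.5731 0.3613 0.0917] x [ 0.975  0.221 -0.006] y [ 0.221 -0.975  0.001] z [-0.006 -0.002 -1.   ] q [-1.31  0.94  1.18  1.61 -0.91  1.24 -1.29] w 0.042 gf 95.09224660068867 F [-14.   -4.6   9.3]
-77.2034456764239 [-0.97015503  2.70798687  2.17716625]
[(np.float64(0.695), 31), (np.float64(0.7), 126), (np.float64(0.705), 155), (np.float64(0.71), 113), (np.float64(0.715), 57)]
```

```bash
H="python3 -m handwheel"
$H '[[0,0,0,0,0,0.004,-1],[0,0,0,0,0,0.004,-1],[0,0,0,0,0,0,-1],[0,0,0,0,0,0,-1],[0,0,0,0,0,0,-1]]' | grep -E "contact|grip_f"
python3 - <<'E'
from h import *
s,M=st(); print(np.degrees(np.arctan2(M[1,1],M[0,1])),s["moment"])
p,d,K,T=grab("scene","s20"); P=cloud(d,K,T); X,Y,Z=P[...,0],P[...,1],P[...,2]
for y0 in(-.08,0,.08):
  m=(X>.6)&(X<.75)&(Y>y0)&(Y<y0+.03)
  print(y0,[(a,np.round(np.percentile(X[m&(Z>a)&(Z<a+.006)],[2,50,98]),3).tolist()) for a in(.04,.06,.07,.074,.09,.11,.134) if (m&(Z>a)&(Z<a+.006)).sum()>5])
E
```

```text
contact_force: [-9.4, -3.0, 4.4]
grip_force: 108.2
t 79.1 tcp [0.5725 0.3611 0.0918] x [ 0.983  0.181 -0.008] y [ 0.181 -0.983  0.002] z [-0.007 -0.004 -1.   ] q [-1.32  0.95  1.19  1.61 -0.92  1.25 -1.33] w 0.042 gf 108.18288483365905 F [-9.4 -3.   4.4]
-79.55982936715762 [-0.80010241  2.01586866  3.09712746]
-0.08 [(0.134, [0.712, 0.735, 0.749])]
0 [(0.134, [0.711, 0.732, 0.749])]
0.08 [(0.134, [0.719, 0.733, 0.749])]
```

```bash
H="python3 -m handwheel"
$H '[[0,0,0,0,0,-0.011,-1],[0,0,0,0,0,-0.011,-1],[0,0,0,0,0,0,-1],[0,0,-0.01,0,0,0,-1],[0,0,-0.02,0,0,0,-1]]' | grep -E "contact|eef|grip_f"
$H '[[0,0,-0.04,0,0,0,-1],[0,0,-0.05,0,0,0,-1],[0,0,-0.08,0,0,0,-1],[0,0,-0.1,0,0,0,-1],[0,0,-0.1,0,0,0,-1]]' | grep -E "contact|eef|grip_f|width"
python3 - <<'E'
from h import *
p,d,K,T=load("w10"); P=cloud(d,K,T); X,Y,Z=P[...,0],P[...,1],P[...,2]; hsv=cv2.cvtColor(p,cv2.COLOR_RGB2HSV)
m=(hsv[...,1]>80)&(hsv[...,0]<25)&(Z<.013)&(Z>-.01); m=cv2.morphologyEx(m.astype(np.uint8),cv2.MORPH_OPEN,np.ones((5,5)))
k,l,s,c=cv2.connectedComponentsWithStats(m); i=1+s[1:,4].argmax(); print(blob(P,l==i,-.01,.02))
s,M=st(); print(np.degrees(np.arctan2(M[1,1],M[0,1])))
p,d,K,T=grab("wrist","w21"); P=cloud(d,K,T); X,Y,Z=P[...,0],P[...,1],P[...,2]
print("shaft?",blob(P,(abs(X-.5755)<.03)&(abs(Y-.3608)<.03),.09,.118))
E
```

```text
eef_pos: [0.5728, 0.361, 0.0984]
contact_force: [-5.9, -1.1, -8.3]
grip_force: 85.5
eef_pos: [0.5779, 0.3606, 0.2147]
contact_force: [-0.1, 0.2, -2.6]
gripper_width: 0.0416
grip_force: 85.8
{'c': array([0.4172, 0.2462]), 'med': array([0.4179, 0.276 , 0.0048]), 'L': 0.2406, 'W': 0.15, 'ang': -88.8, 'ztop': np.float64(0.0061), 'n': 18959}
t 80.15 tcp [0.5779 0.3606 0.2147] x [0.953 0.301 0.006] y [ 0.301 -0.954  0.001] z [ 0.006  0.001 -1.   ] q [-1.34  0.83  1.27  1.5  -0.79  1.4  -1.29] w 0.0416 gf 85.76209207065403 F [-0.1  0.2 -2.6]
-72.46226516483509
shaft? {'c': array([0.5776, 0.3621]), 'med': array([0.5803, 0.363 , 0.1054]), 'L': 0.02, 'W': 0.0154, 'ang': -59.1, 'ztop': np.float64(0.1123), 'n': 353}
```

View pics/w21.png

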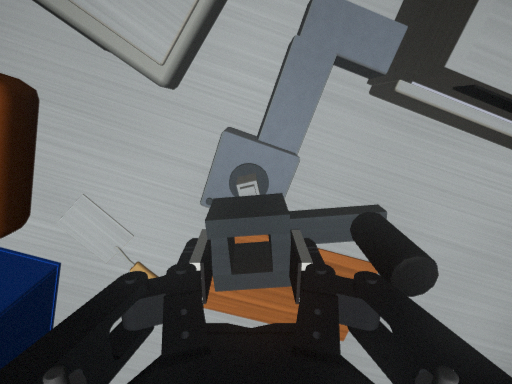

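```bash
H="python3 -m handwheel"
$H '[[0,0,0,0,0,0.0227,-1],[0,0,0,0,0,0.0227,-1],[-0.1085,0.0541,0,0,0,0,-1],[-0.1085,0.0541,0,0,0,0,-1],[-0.1085,0.0541,0,0,0,0,-1]]' >/dev/null
$H '[[-0.1085,0.0541,0,0,0,0,-1],[-0.1085,0.0541,0,0,0,0,-1],[0,0,0.05,0,0,0,-1],[0,0,0.1,0,0,0,-1],[0,0,0.1,0,0,0,-1]]' >/dev/null
$H '[[0,0,0.1,0,0,0,-1],[0,0,0.1,0,0,0,-1],[0,0,0.08,0,0,0,-1],[0,0,0,0,0,0,-1],[0,0,0,0,0,0,-1]]'
python3 -c "from h import *; to([.417,.276,.023])"
```

```text
clock: 81.7
eef_pos: [0.4169, 0.2761, 0.0532]
ee_rot: [-3.141, -0.032, -0.005]
contact_force: [-0.1, 0.2, -2.0]
gripper_width: 0.0419
grip_force: 85.8
t 81.7 tcp [0.4169 0.2761 0.0532] x [1.    0.02  0.003] y [ 0.02 -1.   -0.  ] z [ 0.003  0.001 -1.   ] q [-1.52  0.66  1.13  2.08 -0.79  0.9  -1.49] w 0.0419 gf 85.7842762582004 F [-0.1  0.2 -2. ]
shift/0.3 [-1.000e-04  4.000e-04  1.007e-01]
```

```bash
H="python3 -m handwheel"
$H '[[0,0,0.04,0,0,0,-1],[0,0,0.03,0,0,0,-1],[0,0,0.015,0,0,0,-1],[0,0,0.008,0,0,0,-1],[0,0,0,0,0,0,-1]]' | grep -E "eef|contact"
$H '[[0,0,0.006,0,0,0,-1],[0,0,0.006,0,0,0,-1],[0,0,0,0,0,0,-1],[0,0,0,0,0,0,-1],[0,0,0,0,0,0,-1]]' | grep -E "eef|contact"
```

```text
eef_pos: [0.4146, 0.2762, 0.024]
contact_force: [-0.2, -0.4, -2.8]
eef_pos: [0.4152, 0.2765, 0.0225]
contact_force: [-4.1, -0.9, 14.8]
```

```bash
H="python3 -m handwheel"
$H '[[0,0,-0.005,0,0,0,-1],[0,0,0,0,0,0,0.3],[0,0,0,0,0,0,0.3],[0,0,0,0,0,0,0.3],[0,0,-0.03,0,0,0,0.3]]' | grep -E "eef|force"
$H '[[0,0,-0.1,0,0,0,0.3],[0,0,-0.15,0,0,0,0.3],[0,0,-0.15,0,0,0,0.3],[0,0,-0.15,0,0,0,0.5],[0,0,-0.15,0,0,0,0.5]]' | grep -E "eef|force"
$H '[[-0.1,0.1,-0.08,0,0,0,0.5],[-0.08,0.13,-0.08,0,0,0,0.5],[0,0.16,0,0,0,0,0.5],[0,0.16,0,0,0,0,0.5],[0,0,0,0,0,0,0.5]]' | grep -E "eef|force"
python3 - <<'E'
from h import *
p,d,K,T=grab("top","t22"); q,d2,K2,T2=grab("scene","s22")
P=cloud(d,K,T); X,Y,Z=P[...,0],P[...,1],P[...,2]
print("hub/crank",blob(P,(X>.36)&(X<.48)&(Y>.15)&(Y<.33),.03,.05)); print("knob",blob(P,(X>.36)&(X<.48)&(Y>.15)&(Y<.33),.055,.08))
a=cv2.resize(p[40:265,60:440],(800,474)); cv2.imwrite("pics/t22c.png",a[:,:,::-1])
b=cv2.resize(q[120:345,110:490],(800,474)); cv2.imwrite("pics/s22c.png",b[:,:,::-1])
for P in(P,cloud(d2,K2,T2)):
  X,Y,Z=P[...,0],P[...,1],P[...,2]
  for y0 in(-.08,.05,.15):
    m=(X>.6)&(X<.78)&(Y>y0)&(Y<y0+.04)
    print(y0,[(a,np.round(np.percentile(X[m&(Z>a)&(Z<b)],[5,50,95]),3).tolist()) for a,b in((.03,.065),(.07,.083),(.09,.13),(.136,.146)) if (m&(Z>a)&(Z<b)).sum()>5])
E
```

```text
eef_pos: [0.414, 0.2758, 0.0307]
contact_force: [0.7, -1.2, 1.2]
grip_force: 0.0
eef_pos: [0.4146, 0.2756, 0.243]
contact_force: [-0.5, 1.5, 0.9]
grip_force: 0.0
eef_pos: [0.3804, 0.1402, 0.2608]
contact_force: [-0.5, -1.1, -0.3]
grip_force: 0.0
hub/crank None
knob None
-0.08 [(0.03, [0.697, 0.698, 0.7]), (0.07, [0.698, 0.704, 0.712]), (0.09, [0.7, 0.711, 0.713]), (0.136, [0.712, 0.743, 0.775])]
0.05 [(0.03, [0.701, 0.702, 0.703]), (0.07, [0.702, 0.707, 0.712]), (0.09, [0.714, 0.716, 0.717]), (0.136, [0.717, 0.747, 0.776])]
0.15 [(0.03, [0.704, 0.705, 0.707]), (0.07, [0.705, 0.711, 0.717]), (0.09, [0.715, 0.717, 0.719]), (0.136, [0.72, 0.748, 0.776])]
-0.08 [(0.09, [0.699, 0.7, 0.702]), (0.136, [0.715, 0.746, 0.776])]
0.05 [(0.136, [0.719, 0.748, 0.777])]
0.15 [(0.136, [0.721, 0.75, 0.776])]
```

View pics/t22c.png

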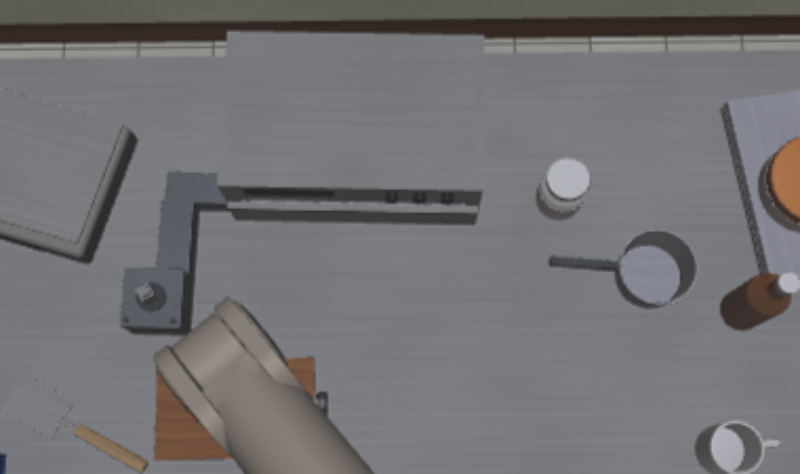

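```bash
H="python3 -m handwheel"
$H '[[0.05,0.16,-0.05,0,0,0,0.5],[0,0.16,0,0,0,0,0.5],[0,0.16,0,0,0,0,0.5],[0,0.16,0,0,0,0,0.5],[0,0,0,0,0,0,0.5]]' | grep -E "eef|force"
$H '[[0,0.16,0,0,0,0,0.5],[0,0.16,0,0,0,0,0.5],[0,0,0,0,0,0,0.5],[0,0,0,0,0,0,0.5],[0,0,0,0,0,0,0.5]]' | grep -E "eef|force"
python3 - <<'E'
from h import *
for n in("top","scene"):
    p,d,K,T=grab(n,n[0]+"23"); P=cloud(d,K,T); X,Y,Z=P[...,0],P[...,1],P[...,2]; R_=(X>.35)&(X<.49)&(Y>.13)&(Y<.35)
    print(n,"hub",blob(P,R_,.03,.05),"knob",blob(P,R_,.055,.08))
    if n=="scene": cv2.imwrite("pics/s23c.png",cv2.resize(p[100:345,90:470],(760,490))[:,:,::-1])
E
```

```text
eef_pos: [0.3983, -0.0486, 0.2771]
contact_force: [-0.5, 0.4, -0.3]
grip_force: 0.0
eef_pos: [0.3996, -0.1371, 0.279]
contact_force: [0.7, -0.1, 0.6]
grip_force: 0.0
top hub {'c': array([0.4187, 0.246 ]), 'med': array([0.4156, 0.2738, 0.0406]), 'L': 0.1018, 'W': 0.044, 'ang': -84.7, 'ztop': np.float64(0.0458), 'n': 168} knob {'c': array([0.4224, 0.2054]), 'med': array([0.421 , 0.2048, 0.0682]), 'L': 0.0206, 'W': 0.0205, 'ang': 23.4, 'ztop': np.float64(0.0732), 'n': 45}
scene hub {'c': array([0.42  , 0.2473]), 'med': array([0.4281, 0.2725, 0.04  ]), 'L': 0.1029, 'W': 0.0476, 'ang': -86.3, 'ztop': np.float64(0.045), 'n': 169} knob {'c': array([0.4245, 0.2064]), 'med': array([0.4281, 0.2078, 0.0674]), 'L': 0.0199, 'W': 0.0197, 'ang': 46.9, 'ztop': np.float64(0.0706), 'n': 42}
```

View pics/s23c.png

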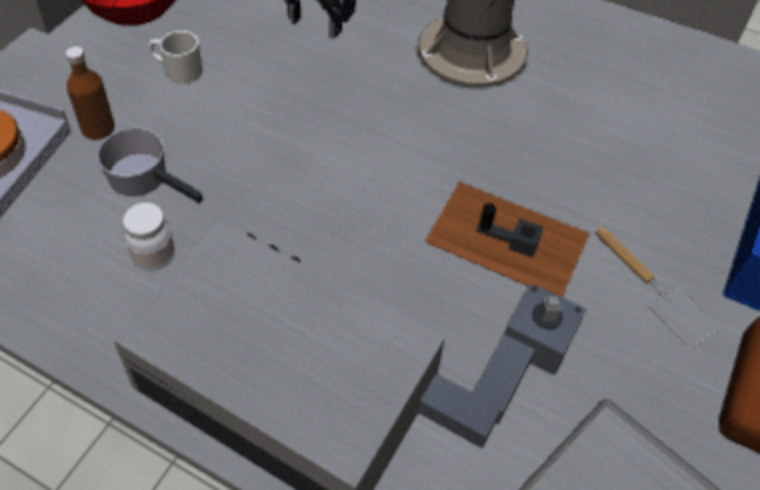

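Crank lies knob up on the board (crop 510,228), the tray is closed, the empty pan stands upright (132,160), and the oil bottle, jar, mug and spatula are where they were.

```bash
python3 -c "
from plant import bot
print(bot.job_done())"
```

```text
the job is handed in; nothing more can be done
None
```

The job is handed in after about 84 s of the 210 s: the four lumps are in the narrow compartment, the four rolls in the wide one, the tray is wound fully in to its stop, the crank lies knob up on its board, the empty pan stands upright, and the oil bottle, jar, mug and spatula are where they were; no verdict came back.

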